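# Check the large copper end caps with the thickness probe

## Robot

A 7-joint arm with a two-finger parallel gripper is mounted at the origin on the work surface. World frame = base frame: x ahead of the robot, y to its left, z up, the work surface at z = 0. Lengths are in m, angles in rad, forces in N, time in s.
With the tool pointing down it reaches from about 0.425 to 0.875 m from the base axis. Payload 9.9 kg.
Tool frame: the origin (TCP) lies between the finger pads; the fingertips stand 19 mm ahead of it and the grasp point (between the pads) is the TCP (r.nose_length is the distance from the TCP to the fingertips, in m); z points along the fingers, y is the direction in which the jaws open and shut (so a half turn about z gives the same grasp; the last joint's range is limited). The gripper opens to 85 mm and grips with 20 to 120 N. Pads are 22 mm wide; open, the fingers measure 114 mm over their backs; the gripper's body (76 mm by 85 mm) begins 54 mm behind the grasp point. The pads swing forward as they close: fully open they stand 13 mm farther back than shut.
Start: joints at [-1.249, 0.576, 0.025, 1.437, -0.015, 1.129, -0.057], TCP at [0.266, 0.62, 0.25] pointing down, gripper open.
Joint ranges: [-2.76, 2.76], [-0.34, 2.15], [-1.52, 1.57], [0.19, 2.46], [-1.09, 4.23], [0.17, 1.99], [-2.82, 2.82]. Speed limits (rad/s): [2.22, 2.22, 3.01, 3.01, 3.14, 3.14, 3.14].

## Interface

Orientations are given as a rotation vector (axis times angle).
In Python, from bench import r, grab_frame, job, models gives the robot as it stands.
- The arm moves only by the tool apply_moves, never from a script. Its argument "moves" is a list of rows, each an object of numbers: "dx", "dy", "dz": the shift along the tool's x, y, z in m; "yaw": the turn about the tool's z in degrees; "hand": the closure, from -1 (fully open) to 1 (shut), so that 0 is half open. In form: [{"dx": .., "dy": .., "dz": .., "yaw": .., "hand": ..}, ...]. A call has 1 to 5 rows; each row is the pose to reach, as a shift and turn from the pose measured when the call began, along the tool's axes at that moment; what a row does not reach only later rows make up. A row lasts 1/10 s, in which the tool goes at most 50 mm and 8.59 degrees, less where a joint would pass 70% of its speed; a pose out of reach is approached as far as the arm can. A call with a gripper value outside its range is refused whole. The fingers move at their own pace and stop on an object; "squeeze" is the grip in N (left out, the last holds). Time passes only in rows, so rows that repeat a pose let the fingers close. It gives the time, the measured TCP pose, the force and the opening at its end, in the units of the state.
- r.get_obs(): the state, without advancing time (a new reading comes with each control period).
- grab_frame(name): name is "scene" or "top" or "wrist"; returns a dict with "pixels" (480x640x3 uint8, red, green, blue), "z_map" (480x640 float32, m along the optical axis (not along the pixel's ray), 0 where there is no reading), "intrinsics" (3x3 intrinsics, pixels), "k1" (the pictures are not rectified: a ray, as slopes to the right and down, at radius r is drawn at 1 + k1 r^2 times it, then the intrinsics apply), "rvec" (rotation vector, rad) and "tvec" (3), from world to camera coordinates, as OpenCV has them. Camera axes: x right, y down, z forward; pixel columns grow to the right and rows downward; lengths in m; the calibration is good to about 2 mm. A picture is of the moment at which its call begins.
- job.job_done(): hands the job in, once; it reports no verdict.
Trained networks look in a picture, given as the dict that the camera call returned (one of the last four; its "shot" number tells which), for a name from the list of things; names that differ only in an ending like _2 or _b are one class to them, and where a whole thing is asked for, a point or a joint stands for the part that bears it (a point fixed in the world has none). Each returns a list of dicts, best first, with "conf" (0 to 1); they miss things now and then, are a little off and sometimes report something else, mostly with a low value. They report only what shows in the picture. A call takes as long as a camera call. They do not tell look-alikes from the thing itself.
- models.spot_in(picture, name): "extent" ([centre column, centre row, width, height] in pixels, round what is visible of it).
- models.trace(picture, name): "pixels" (480x640 bool, what is visible of it) and "extent" ([centre column, centre row, width, height] in pixels, round what is visible of it).
The state is a dict: "time_s": time; "qpos": joint angles; "joint_vel": joint speeds; "joint_torque": joint torques, N m; "ee_pos": TCP position; "ee_rot": TCP orientation; "contact_force": force on the tool from outside, world axes, zero at the start; "wrist_torque": the same for the moment, N m; "gripper_width": opening from 0.0 (shut) to 1.0 (fully open).
Only numpy, scipy, OpenCV 4.12 (cv2) and the standard library are available. Lean on these libraries where they do the work, as an engineer would, in place of code of your own. Each camera call takes 0.05 s, during which the arm holds its last target.

## Task

Stand all the large copper end caps, and none of the small ones, on the black rubber test pad; take the probe from its holder, zero it with its tip on the gauge's brass disc, then touch the paint dot of each large cap in the order of the log card (red, yellow, green, blue, skipping any that is missing), resting the tip lightly for about three seconds each time. Then stand the probe back in its holder and turn the red gauge knob fully anticlockwise to switch off; leave the large caps upright and wholly on the pad, and the jar, tape and wrench alone.

Things in the scene. Friction and masses are not known exactly. Their poses are not given: they have to be found in the camera images.
- cap_red: large copper pipe end cap with a red paint dot on a white spot on top, standing closed end up: upright solid cylinder, diameter 42 mm, height 34 mm, about 0.11 kg. Origin: centre of its underside, z up. May be absent.
- dot_red (a point): centre of the red dot (diameter 14 mm) on the flat top of that large cap, 34 mm above its underside.
- cap_yellow: large copper pipe end cap with a yellow paint dot on a white spot on top, standing closed end up: upright solid cylinder, diameter 42 mm, height 34 mm, about 0.11 kg. Origin: centre of its underside, z up. May be absent.
- dot_yellow (a point): centre of the yellow dot (diameter 14 mm) on the flat top of that large cap, 34 mm above its underside.
- cap_green: large copper pipe end cap with a green paint dot on a white spot on top, standing closed end up: upright solid cylinder, diameter 42 mm, height 34 mm, about 0.11 kg. Origin: centre of its underside, z up. May be absent.
- dot_green (a point): centre of the green dot (diameter 14 mm) on the flat top of that large cap, 34 mm above its underside.
- cap_blue: large copper pipe end cap with a blue paint dot on a white spot on top, standing closed end up: upright solid cylinder, diameter 42 mm, height 34 mm, about 0.11 kg. Origin: centre of its underside, z up. May be absent.
- dot_blue (a point): centre of the blue dot (diameter 14 mm) on the flat top of that large cap, 34 mm above its underside.
- small_red: small look-alike copper end cap with a red dot, diameter 28 mm, height 28 mm; not to be checked. Origin: centre of its underside.
- small_yellow: small look-alike copper end cap with a yellow dot, diameter 28 mm, height 28 mm; not to be checked. Origin: centre of its underside.
- small_blue: small look-alike copper end cap with a blue dot, diameter 28 mm, height 28 mm; not to be checked. Origin: centre of its underside.
- pad: flat black rubber test pad fixed on the bench, 140 mm (its x) by 240 mm (its y), 2 mm thick. Origin: centre of its underside on the bench top, z up.
- holder: grey probe holder block fixed on the bench, 70 x 70 x 60 mm high, with an upright through hole of 27 mm diameter in the middle. Origin: centre of its underside.
- probe: cordless probe, upright in the holder, tip down, 0.13 kg. Origin: on its axis, underside of its yellow collar (diameter 36 mm, 6 mm thick) that rests on the holder's top, 60 mm above the bench; z points up, away from the tip. Round black grip, diameter 24 mm, 6 to 66 mm above the origin; below it a steel barrel, diameter 16 mm, 38 mm long, then a brass tip pin of 6 mm, ending 56 mm below.
- probe_tip (a point): the end of the probe's brass tip pin, on the axis, 56 mm below the probe's origin when not pressed.
- probe_spring (a joint): how far the sprung tip pin is pushed into the probe, m: 0 free, up to 0.008 at its stop; spring 350 N/m with about 0.35 N preload, so 4 mm gives about 1.8 N and beyond 8 mm it is rigid.
- gauge: blue thickness gauge box fixed on the bench, 130 x 110 x 55 mm high, with a dark green screen, a red knob and a small brass zero disc on top. Origin: centre of its underside; the knob's axis stands at x 28, y -18 mm in its frame.
- zero_disc (a point): centre of the top of the fixed brass zero disc (diameter 22 mm, in a white ring) on the gauge's top, 58 mm above the bench; x 28, y 38 mm in the gauge's frame.
- knob (a joint): angle of the gauge's red knob, rad: 0 = fully anticlockwise against the end stop (off), grows clockwise seen from above up to 2.4. Stays where it is left; friction about 0.04 N m.
- knob_grip (a point): point on the knob's vertical axis at the height to grip its raised bar. It lies 92 mm above the bench; the bar is 42 mm long, 14 mm thick, and 32 mm high, its top 99 mm above the bench, on a round disc whose top is 69 mm above the bench. This point's x axis lies along the bar and turns with the knob; at 0 the bar lies along the gauge's x axis.
- jar: closed jar, diameter 60 mm, 85 mm high, a bystander. Origin: centre of its underside.
- tape: white roll of tape lying flat, outer diameter 60 mm, 18 mm high, a bystander. Origin: centre of its underside.
- wrench: steel wrench lying on the bench, a bystander. Origin: its underside, on the lengthwise middle line.
Things that resemble listed ones, but are neither listed nor needed, are in the scene too. What is shaped like the cap_blue but turquoise is not meant. Of the things that look like the holder, take the one that is farthest to the robot's left at the start.

How it is judged:
By the outcome, as a careful person would: the job done as asked, in the order asked, and still so for the second after the job is handed in, with the robot touching nothing.
Of cap_red, cap_yellow, cap_green, cap_blue only 2 to 3 are there at a start; the rules pass over those that are not, and their reading is None.
At some moment in a run one of cap_red, cap_yellow, cap_green, cap_blue may be knocked a few centimetres aside while the robot is not near it.
It also fails if it takes over 200 s, if anything falls off the work surface, if the arm or the gripper's body presses on something with over 40 N, if the wrist force passes 120 N, or if a joint passes its speed limit or range.

## Working session

There is one attempt and no reset: what is moved stays moved. The work goes in short steps, Python scripts to look and compute and a tool call to move; the robot and the scene stay as the last step left them, time stands still between calls to the robot, and variables do not carry over. Pictures are saved under pics/ and viewed, and the job is handed in when it is done.

Besides the shell and the picture viewer there is one more tool, called after "Emit:" in YAML: its name, and indented under it one key for each argument. apply_moves: Moves the arm, as the interface text tells. Its arguments: {"type":"object","properties":{"moves":{"type":"array"},"squeeze":{"type":"number"}},"required":["moves"]}

```bash
ls -la; mkdir -p pics; cat > h.py <<'E'
import numpy as np, cv2
from bench import r, grab_frame, job, models
def save(f,name):
    cv2.imwrite('pics/'+name,cv2.cvtColor(f['pixels'],cv2.COLOR_RGB2BGR))
def unproj(f,u,v,z=None,plane=None):
    K=np.array(f['intrinsics']);k1=f['k1']
    xd=(u-K[0,2])/K[0,0]; yd=(v-K[1,2])/K[1,1]
    rd=np.hypot(xd,yd); rr=rd
    for _ in range(50): rr=rd/(1+k1*rr*rr)
    s=rr/rd if rd>0 else 1
    ray=np.array([xd*s,yd*s,1.0])
    R,_=cv2.Rodrigues(np.array(f['rvec'],float)); t=np.array(f['tvec'],float).ravel()
    c=-R.T@t; d=R.T@ray
    if plane is not None: return c+d*(plane-c[2])/d[2]
    if z is None: z=f['z_map'][int(round(v)),int(round(u))]
    return c+d*z
def cloud(f):
    K=np.array(f['intrinsics']);k1=f['k1']
    u,v=np.meshgrid(np.arange(640),np.arange(480))
    xd=(u-K[0,2])/K[0,0]; yd=(v-K[1,2])/K[1,1]
    rd=np.hypot(xd,yd); rr=rd.copy()
    for _ in range(50): rr=rd/(1+k1*rr*rr)
    s=np.where(rd>0,rr/np.maximum(rd,1e-9),1)
    ray=np.stack([xd*s,yd*s,np.ones_like(xd)],-1)
    R,_=cv2.Rodrigues(np.array(f['rvec'],float)); t=np.array(f['tvec'],float).ravel()
    P=ray*f['z_map'][...,None]
    return (P-t)@R
def st():
    o=r.get_obs(); print({k:np.round(np.array(v),4).tolist() for k,v in o.items() if k not in('joint_vel','joint_torque')})
E
python3 - <<'E'
from h import *
st()
for n in ['scene','top','wrist']:
    f=grab_frame(n); save(f,n+'0.png')
    R,_=cv2.Rodrigues(np.array(f['rvec'],float)); print(n,(-R.T@np.array(f['tvec']).ravel()).round(3),R.round(2).tolist(),np.array(f['intrinsics']).round(1).tolist(),f['k1'])
    np.savez('pics/'+n+'0.npz',**{k:f[k] for k in f})
E
```

```text
total 12
drwxr-xr-x  3 agent agent 4096 Dec  7 03:38 .
drwxr-xr-x 23 root  root  4096 Dec  7 03:38 ..
drwxr-xr-x  2 agent agent 4096 Dec  7 03:38 pics
{'time_s': 0.0, 'qpos': [-1.2488, 0.5766, 0.0248, 1.4379, -0.015, 1.129, -0.0565], 'ee_pos': [0.2663, 0.6198, 0.2494], 'ee_rot': [-0.633, -3.0769, 0.0026], 'contact_force': [-0.4416, 0.3838, 0.0444], 'wrist_torque': [-0.0164, 0.0198, 0.0076], 'gripper_width': 0.9976}
scene [0.873 0.456 0.797] [[-0.87, 0.48, -0.01], [0.37, 0.66, -0.65], [-0.31, -0.57, -0.76]] [[455.6, 0.0, 320.1], [0.0, 455.6, 237.5], [0.0, 0.0, 1.0]] -0.020456200616714763
top [ 0.445 -0.073  1.189] [[0.02, -1.0, -0.01], [-0.99, -0.02, -0.14], [0.14, 0.01, -0.99]] [[503.8, 0.0, 317.8], [0.0, 503.8, 238.6], [0.0, 0.0, 1.0]] 0.03171495754465107
wrist [0.198 0.65  0.374] [[0.39, 0.92, -0.0], [0.88, -0.38, 0.29], [0.27, -0.12, -0.96]] [[369.2, 0.0, 315.7], [0.0, 369.2, 238.3], [0.0, 0.0, 1.0]] -0.008124067660547562
```

View pics/scene0.png

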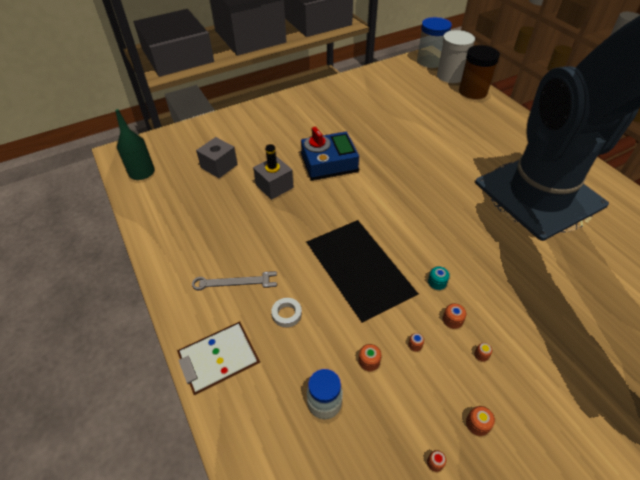

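View pics/top0.png

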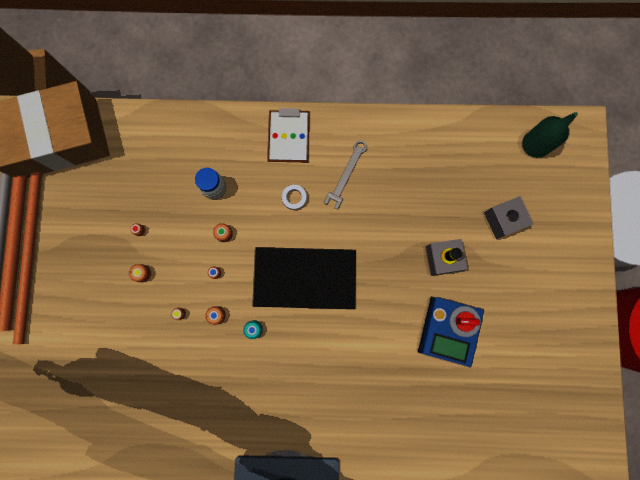

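View pics/wrist0.png

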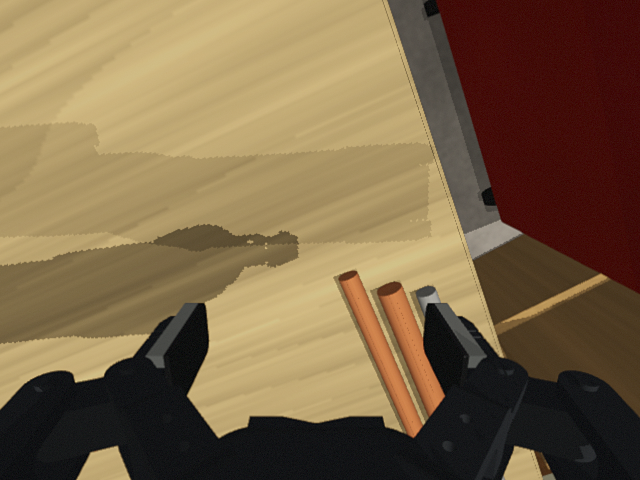

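The top view shows three large caps: green (222,232), yellow (140,273) and blue (215,315). There is a turquoise decoy at (252,329), and the small caps are at (137,229), (214,272) and (178,313). There is no large red cap. The probe's holder (450,258) is the leftmost of the two. Next I'll measure.

```bash
python3 - <<'E'
from h import *
f=grab_frame('top'); C=cloud(f)
for n in ['cap_red','small_red','pad','holder','probe','gauge','knob','jar','tape','wrench','zero_disc']:
    try: d=models.trace(f,n)
    except Exception as e: print(n,e); continue
    for x in d[:5]:
        m=x['pixels']; P=C[m]; P=P[f['z_map'][m]>0]
        if len(P)==0: continue
        zt=np.percentile(P[:,2],90); T=P[P[:,2]>zt-0.006]
        rc=cv2.minAreaRect(T[:,:2].astype(np.float32)*1000)
        print(n,round(x['conf'],2),np.round(x['extent'],1).tolist(),'ztop',zt.round(4),'mean',T.mean(0).round(4),'rect',np.round(rc[0],1),np.round(rc[1],1),round(rc[2],1),len(T))
E
```

```text
cap_red 0.31 [209.8, 182.9, 29.6, 28.9] ztop 0.0877 mean [0.7274 0.1952 0.0858] rect [726.6 195.9] [50.8 48. ] 89.2 382
small_red 0.46 [136.7, 227.5, 17.3, 13.2] ztop 0.0308 mean [0.62   0.3675 0.0286] rect [620.3 368. ] [25.9 25.3] 2.8 99
small_red 0.33 [224.1, 234.2, 20.8, 20.2] ztop 0.0373 mean [0.6162 0.1669 0.0347] rect [616.4 165.8] [35.9 35.6] 1.5 191
pad 0.62 [305.8, 277.6, 104.0, 66.7] ztop 0.0057 mean [ 0.5158 -0.0272  0.0031] rect [516.8 -27.9] [241.6 143. ] 89.8 5441
holder 0.75 [209.0, 183.1, 33.8, 29.0] ztop 0.0876 mean [0.7281 0.1956 0.0858] rect [728.2 195.9] [50.8 51.2] 89.2 403
holder 0.74 [447.8, 256.9, 38.8, 33.2] ztop 0.0631 mean [ 0.5658 -0.3482  0.061 ] rect [ 567.3 -350.7] [69.5 71.1] 10.4 683
holder 0.56 [508.4, 218.7, 48.1, 42.0] ztop 0.0629 mean [ 0.6624 -0.4947  0.0607] rect [ 662.5 -494.6] [68.5 72. ] 24.7 801
probe 0.78 [452.6, 254.3, 21.5, 14.8] ztop 0.1276 mean [ 0.5675 -0.3515  0.1263] rect [ 567.2 -351.5] [20.9 22. ] 86.2 101
gauge 0.8 [451.6, 331.2, 62.4, 68.2] ztop 0.0673 mean [ 0.4221 -0.3789  0.0732] rect [ 402.6 -364.9] [ 97.2 115.5] 80.7 630
knob 0.59 [466.2, 320.6, 23.9, 18.8] ztop 0.1004 mean [ 0.4252 -0.3834  0.0992] rect [ 425.6 -384. ] [12.7 40.4] 1.4 128
jar 0.85 [210.7, 183.0, 33.5, 30.0] ztop 0.0877 mean [0.7281 0.1956 0.0858] rect [728.2 195.9] [50.8 51.2] 89.2 403
tape 0.54 [293.4, 195.9, 27.6, 27.2] ztop 0.0211 mean [0.7063 0.0025 0.0189] rect [706.4   2.5] [57.7 58. ] 44.7 289
tape 0.3 [213.2, 274.9, 5.6, 12.4] ztop 0.0302 mean [0.523  0.1821 0.0282] rect [522.7 181.5] [23.2 21.1] 0.1 85
wrench 0.73 [343.5, 174.9, 41.8, 68.9] ztop 0.0106 mean [ 0.7629 -0.1197  0.0082] rect [ 767.9 -124.1] [ 37.7 178. ] 63.2 533
wrench 0.28 [294.6, 196.4, 25.1, 28.1] ztop 0.0215 mean [0.7062 0.0028 0.0189] rect [705.8   2.4] [57.9 57.3] 80.0 274
zero_disc 0.92 [450.0, 331.8, 66.0, 66.6] ztop 0.0672 mean [ 0.4219 -0.3787  0.0729] rect [ 402.6 -364.9] [ 97.2 115.5] 80.7 643
```

```bash
python3 - <<'E'
from h import *
f=grab_frame('scene'); C=cloud(f)
for n in ['cap_red','small_red','pad','holder','probe','gauge','knob']:
    try: d=models.trace(f,n)
    except Exception as e: print(n,e); continue
    for x in d[:8]:
        m=x['pixels']; P=C[m]; P=P[f['z_map'][m]>0]
        if len(P)==0: continue
        zt=np.percentile(P[:,2],90); T=P[P[:,2]>zt-0.006]
        rc=cv2.minAreaRect(T[:,:2].astype(np.float32)*1000)
        print(n,round(x['conf'],2),np.round(x['extent'],1).tolist(),'ztop',zt.round(4),'rect',np.round(rc[0],1),np.round(rc[1],1),round(rc[2],1),len(T))
E
```

```text
small_red 0.88 [438.4, 460.9, 18.6, 25.6] ztop 0.0295 rect [621.2 367.9] [24.8 25. ] 32.5 225
small_red 0.25 [453.3, 316.0, 23.2, 26.2] ztop 0.0352 rect [426.8 174.4] [36.5 39.5] 11.0 285
small_red 0.22 [483.1, 422.7, 30.8, 29.6] ztop 0.0354 rect [518.2 355.5] [36.5 39.8] 73.7 439
pad 0.88 [361.6, 271.5, 108.0, 102.2] ztop 0.0043 rect [513.5 -27.9] [241.9 143.7] 89.7 5666
holder 0.8 [219.6, 159.6, 39.0, 39.8] ztop 0.062 rect [ 663.4 -495.3] [70.7 73.7] 24.2 468
holder 0.7 [274.4, 179.6, 37.9, 40.3] ztop 0.0619 rect [ 567.2 -350.5] [70.3 73.8] 10.9 400
probe 0.81 [274.4, 156.4, 20.1, 26.4] ztop 0.126 rect [ 567.5 -348.6] [23.6 17.7] 28.2 58
probe 0.36 [329.9, 150.9, 58.5, 52.4] ztop 0.066 rect [ 405.2 -366.9] [ 99.2 106.2] 86.0 435
gauge 0.67 [329.8, 152.7, 59.6, 54.9] ztop 0.0663 rect [ 405.2 -366.9] [ 99.2 106.2] 86.0 416
knob 0.5 [316.5, 136.8, 23.3, 22.0] ztop 0.0998 rect [ 424.9 -382.9] [13.6 40.5] 0.1 66
```

```bash
python3 - <<'E'
from h import *
for nm in ['top','scene']:
    f=grab_frame(nm); C=cloud(f); Z=C[...,2]; 
    m=((Z>0.022)&(Z<0.05)&(C[...,0]>0.3)&(C[...,0]<0.8)&(C[...,1]>0.05)&(C[...,1]<0.45)).astype(np.uint8)
    n,l,s,c=cv2.connectedComponentsWithStats(m)
    for i in range(1,n):
        if s[i,4]<40: continue
        P=C[l==i]; zt=np.percentile(P[:,2],80); T=P[abs(P[:,2]-zt)<0.005]
        cc,rad=cv2.minEnclosingCircle(T[:,:2].astype(np.float32)*1000)
        rc=cv2.minAreaRect(T[:,:2].astype(np.float32)*1000)
        print(nm,np.round(c[i]),s[i,4],'zt',zt.round(4),'circ',np.round(cc,1),round(rad,1),'rect',np.round(rc[0],1),np.round(rc[1],1),'mean',(T.mean(0)*1000).round(1))
    m=(abs(Z-0.057)<0.005)&(C[...,0]>0.3)&(C[...,0]<0.5)&(C[...,1]<-0.25)&(C[...,1]>-0.5)
    P=C[m][:,:2].astype(np.float32)*1000; print('gauge',cv2.minAreaRect(P),len(P))
    # zero disc: white ring / brass
    m=(Z>0.05)&(Z<0.066)&(C[...,0]>0.3)&(C[...,0]<0.5)&(C[...,1]<-0.25)&(C[...,1]>-0.5)
    px=f['pixels'].astype(int); w=m&(px[...,0]>130)&(px[...,1]>90)
    P=C[w]; 
    n,l,s,c=cv2.connectedComponentsWithStats(w.astype(np.uint8))
    for i in range(1,n):
        if s[i,4]>20:
            P=C[l==i]; print('white',c[i],s[i,4],(P.mean(0)*1000).round(1),cv2.minAreaRect(P[:,:2].astype(np.float32)*1000))
E
```

```text
top [217. 191.] 98 zt 0.0445 circ [723.8 192.1] 29.1 rect [713.9 184.7] [24.6 58.3] mean [711.3 181.4  44.4]
top [136. 229.] 107 zt 0.0299 circ [620.2 368.5] 13.7 rect [621.6 369. ] [24.7 23.9] mean [620.1 368.1  28.5]
top [221. 232.] 251 zt 0.0362 circ [616.8 166.5] 20.6 rect [616.9 166.7] [37.8 36.2] mean [616.9 167.1  34.7]
top [138. 272.] 279 zt 0.0362 circ [518.2 354.2] 20.5 rect [518.8 353.9] [36.8 40.1] mean [518.2 354.   34.7]
top [213. 272.] 103 zt 0.0302 circ [522.9 183. ] 13.1 rect [523.1 182.9] [23.6 23.9] mean [522.9 182.7  28.7]
top [214. 315.] 266 zt 0.0361 circ [425.  174.8] 19.9 rect [424.8 174.8] [35.8 38.8] mean [425.  174.   34.6]
top [177. 313.] 108 zt 0.0307 circ [427.4 259.9] 12.4 rect [427.6 259.6] [22.5 23.6] mean [427.1 259.7  29.5]
top [252. 329.] 265 zt 0.036 circ [394.5  87.6] 20.2 rect [394.6  87.2] [37.3 36.9] mean [394.9  87.3  34.6]
gauge ((401.5748596191406, -360.20147705078125), (109.38021850585938, 131.1621856689453), 76.27250671386719) 2348
white [439.30769231 314.32478632] 117 [ 437.7 -330.1   58.2] ((437.3725280761719, -330.918701171875), (24.04
[... 522 characters left out ...]
89 zt 0.0348 circ [617.5 167.2] 20.4 rect [617.9 166.4] [39.3 36.4] mean [618.2 167.6  33.6]
scene [325. 409.] 209 zt 0.0445 circ [731.1 199.7] 29.7 rect [737.7 209.4] [26.4 59.3] mean [740.4 213.7  44.4]
scene [481. 418.] 523 zt 0.0349 circ [518.2 354.5] 20.3 rect [519.  354.1] [39.6 36.7] mean [519.6 354.5  33.7]
scene [437. 459.] 238 zt 0.029 circ [621.1 368. ] 13.4 rect [620.9 368.5] [24. 26.] mean [621.8 368.3  27.6]
gauge ((401.75048828125, -360.3550109863281), (113.23579406738281, 130.11038208007812), 76.35367584228516) 1116
white [322.45238095 157.        ] 42 [ 438.6 -330.7   58.7] ((438.8824768066406, -330.7023620605469), (19.020355224609375, 22.82024383544922), 52.970115661621094)
```

```bash
cat > plan.py <<'E'
import sys
from h import *
# usage: plan.py x y z jawdeg
o=r.get_obs(); R,_=cv2.Rodrigues(np.array(o['ee_rot'],float)); p=np.array(o['ee_pos'])
x,y,z,a=map(float,sys.argv[1:5])
d=R.T@(np.array([x,y,z])-p)
cur=np.degrees(np.arctan2(R[1,1],R[0,1]))
yaw=(cur-a+180)%360-180
print('t',round(o['time_s'],2),'pos',p.round(4),'jaw',cur.round(2),'tilt',np.degrees(np.arccos(-R[2,2])).round(2),'q',np.round(o['qpos'],2),'F',np.round(o['contact_force'],2),'w',round(float(o['gripper_width']),3))
print('d',d.round(4),'yaw',round(yaw,1))
E
python3 plan.py .5185 .354 .15 0; python3 -c "
from bench import r;print(r.nose_length)"
```

```text
t 1.25 pos [0.2664 0.6202 0.2503] jaw 66.75 tilt 0.0 q [-1.25  0.58  0.02  1.44 -0.02  1.13 -0.06] F [0.39 0.52 0.03] w 1.0
d [-0.3367 -0.1451  0.1003] yaw 66.8
0.019
```

Emit:
apply_moves:
  moves:
    - {"dx":-0.337,"dy":-0.145,"dz":0.05,"yaw":66.8,"hand":-0.55}
    - {"dx":-0.337,"dy":-0.145,"dz":0.05,"yaw":66.8,"hand":-0.55}
    - {"dx":-0.337,"dy":-0.145,"dz":0.05,"yaw":66.8,"hand":-0.55}
    - {"dx":-0.337,"dy":-0.145,"dz":0.05,"yaw":66.8,"hand":-0.55}
    - {"dx":-0.337,"dy":-0.145,"dz":0.05,"yaw":66.8,"hand":-0.55}
  squeeze: 30

```text
time_s: 1.75
ee_pos: [0.438, 0.4389, 0.2166]
ee_rot: [1.724, 2.626, 0.001]
contact_force: [2.1, -0.3, -0.7]
gripper_width: 0.775
```

```bash
python3 plan.py .5185 .354 .12 0
```

```text
t 1.75 pos [0.438  0.4389 0.2166] jaw 23.43 tilt 0.03 q [-1.01  0.53  0.23  1.64 -0.14  0.98 -0.32] F [ 2.08 -0.29 -0.65] w 0.775
d [-0.11    0.04    0.0966] yaw 23.4
```

Emit:
apply_moves:
  moves:
    - {"dx":-0.11,"dy":0.04,"dz":0.097,"yaw":23.4,"hand":-0.55}
    - {"dx":-0.11,"dy":0.04,"dz":0.097,"yaw":23.4,"hand":-0.55}
    - {"dx":-0.11,"dy":0.04,"dz":0.097,"yaw":23.4,"hand":-0.55}
    - {"dx":-0.11,"dy":0.04,"dz":0.097,"yaw":23.4,"hand":-0.55}
    - {"dx":-0.11,"dy":0.04,"dz":0.097,"yaw":23.4,"hand":-0.55}

```text
time_s: 2.25
ee_pos: [0.5189, 0.3527, 0.1187]
ee_rot: [2.222, 2.22, -0.002]
contact_force: [-0.0, 0.1, 0.4]
gripper_width: 0.774
```

```bash
python3 plan.py .5185 .354 .027 0; python3 - <<'E'
from h import *
save(grab_frame('wrist'),'w1.png')
E
```

```text
t 2.25 pos [0.5189 0.3527 0.1187] jaw -0.05 tilt 0.07 q [-0.86  0.66  0.3   1.73 -0.26  0.79 -0.43] F [-0.02  0.12  0.35] w 0.774
d [ 0.0014 -0.0003  0.0917] yaw -0.0
```

View pics/w1.png

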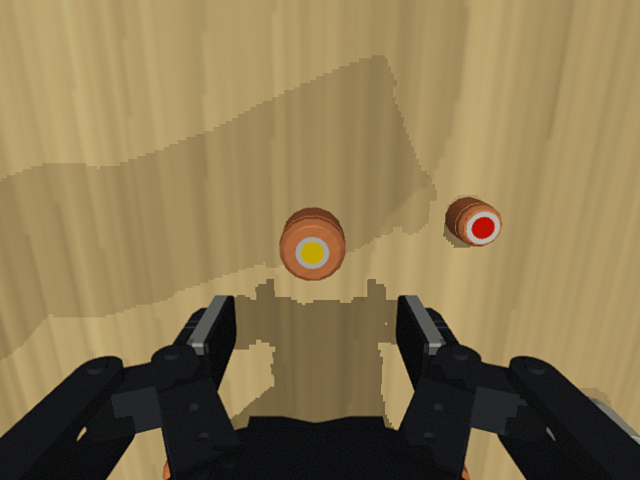

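The large yellow cap is at (312,245), midway between the fingers, and the small red cap is well clear at (475,222). I'll descend and grip.

Emit:
apply_moves:
  moves:
    - {"dx":0.001,"dy":0,"dz":0.045,"hand":-0.55}
    - {"dx":0.001,"dy":0,"dz":0.075,"hand":-0.55}
    - {"dx":0.001,"dy":0,"dz":0.092,"hand":-0.55}
    - {"dx":0.001,"dy":0,"dz":0.092,"hand":-0.55}
    - {"dx":0.001,"dy":0,"dz":0.092,"hand":0.5}

```text
schema error: expected keys dx, dy, dz, yaw, hand
```

Emit:
apply_moves:
  moves:
    - {"dz":0,"hand":0.5}
    - {"dz":0,"hand":0.5}
    - {"dz":0,"hand":0.5}
    - {"dz":0,"hand":0.5}

```text
schema error: expected keys dx, dy, dz, yaw, hand
```

```bash
python3 plan.py .515 -.11 .11 0
```

```text
t 2.3 pos [0.5184 0.3545 0.1196] jaw 0.09 tilt 0.05 q [-0.86  0.66  0.3   1.73 -0.26  0.79 -0.43] F [0.13 1.31 0.52] w 0.776
d [-0.4645 -0.0041  0.0092] yaw 0.1
```

Emit:
apply_moves:
  moves:
    - {"dx":0,"dy":0,"dz":0.045,"yaw":0,"hand":-0.55}
    - {"dx":0,"dy":0,"dz":0.075,"yaw":0,"hand":-0.55}
    - {"dx":0,"dy":0,"dz":0.092,"yaw":0,"hand":-0.55}
    - {"dx":0,"dy":0,"dz":0.092,"yaw":0,"hand":-0.55}
    - {"dx":0,"dy":0,"dz":0.092,"yaw":0,"hand":0.5}

```text
time_s: 2.8
ee_pos: [0.5182, 0.3562, 0.0288]
ee_rot: [-2.216, -2.225, -0.003]
contact_force: [1.1, 0.5, 0.1]
gripper_width: 0.618
```

Emit:
apply_moves:
  moves:
    - {"dx":0,"dy":0,"dz":0,"yaw":0,"hand":0.5}
    - {"dx":0,"dy":0,"dz":0,"yaw":0,"hand":0.5}
    - {"dx":0,"dy":0,"dz":0,"yaw":0,"hand":0.5}
    - {"dx":0,"dy":0,"dz":0,"yaw":0,"hand":0.5}

```text
time_s: 3.2
ee_pos: [0.5187, 0.3573, 0.0303]
ee_rot: [-2.216, -2.225, -0.007]
contact_force: [-2.0, 0.1, 7.6]
gripper_width: 0.48
```

```bash
python3 plan.py .515 -.11 .11 0
```

```text
t 3.2 pos [0.5187 0.3573 0.0303] jaw 0.25 tilt 0.28 q [-0.83  0.78  0.25  1.78 -0.31  0.62 -0.39] F [-2.    0.07  7.64] w 0.48
d [-0.4669 -0.0055 -0.0818] yaw 0.2
```

Emit:
apply_moves:
  moves:
    - {"dx":0,"dy":0,"dz":-0.04,"yaw":0,"hand":0.5}
    - {"dx":-0.05,"dy":-0.005,"dz":-0.08,"yaw":0,"hand":0.5}
    - {"dx":-0.1,"dy":-0.005,"dz":-0.08,"yaw":0,"hand":0.5}
    - {"dx":-0.15,"dy":-0.005,"dz":-0.08,"yaw":0,"hand":0.5}
    - {"dx":-0.2,"dy":-0.005,"dz":-0.08,"yaw":0,"hand":0.5}

```text
time_s: 3.7
ee_pos: [0.5144, 0.167, 0.1106]
ee_rot: [-2.215, -2.227, -0.011]
contact_force: [1.5, -0.1, -0.8]
gripper_width: 0.481
```

```bash
python3 plan.py .515 -.11 .09 0
```

```text
t 3.7 pos [0.5144 0.167  0.1106] jaw 0.29 tilt 0.39 q [-0.57  0.57  0.27  1.97 -0.25  0.63 -0.15] F [ 1.48 -0.09 -0.84] w 0.481
d [-0.2771 -0.0009  0.0191] yaw 0.3
```

Emit:
apply_moves:
  moves:
    - {"dx":-0.05,"dy":-0.001,"dz":0.0,"yaw":0,"hand":0.5}
    - {"dx":-0.1,"dy":-0.001,"dz":0,"yaw":0,"hand":0.5}
    - {"dx":-0.15,"dy":-0.001,"dz":0,"yaw":0,"hand":0.5}
    - {"dx":-0.2,"dy":-0.001,"dz":0.01,"yaw":0,"hand":0.5}
    - {"dx":-0.245,"dy":-0.001,"dz":0.019,"yaw":0,"hand":0.5}

```text
time_s: 4.2
ee_pos: [0.5149, -0.08, 0.0909]
ee_rot: [2.215, 2.226, 0.012]
contact_force: [1.7, -0.4, -0.9]
gripper_width: 0.481
```

```bash
python3 plan.py .515 -.11 .036 0
```

```text
t 4.2 pos [ 0.5149 -0.08    0.0909] jaw 0.29 tilt 0.45 q [-0.07  0.57  0.2   2.03 -0.22  0.55  0.3 ] F [ 1.67 -0.35 -0.95] w 0.481
d [-0.0303 -0.0004  0.0547] yaw 0.3
```

Emit:
apply_moves:
  moves:
    - {"dx":-0.03,"dy":0,"dz":0.03,"yaw":0.3,"hand":0.5}
    - {"dx":-0.03,"dy":0,"dz":0.05,"yaw":0.3,"hand":0.5}
    - {"dx":-0.03,"dy":0,"dz":0.055,"yaw":0.3,"hand":0.5}
    - {"dx":-0.03,"dy":0,"dz":0.057,"yaw":0.3,"hand":0.5}
    - {"dx":-0.03,"dy":0,"dz":0.057,"yaw":0.3,"hand":0.5}

```text
time_s: 4.7
ee_pos: [0.5159, -0.1087, 0.0344]
ee_rot: [2.219, 2.222, 0.014]
contact_force: [-0.6, 0.3, -0.4]
gripper_width: 0.482
```

```bash
python3 plan.py .515 -.11 .032 0
```

```text
t 4.7 pos [ 0.5159 -0.1087  0.0344] jaw 0.08 tilt 0.5 q [ 0.02  0.67  0.15  2.05 -0.25  0.43  0.37] F [-0.59  0.34 -0.4 ] w 0.482
d [-0.0013 -0.0009  0.0024] yaw 0.1
```

Emit:
apply_moves:
  moves:
    - {"dx":0,"dy":0,"dz":0.0015,"yaw":0,"hand":0.5}
    - {"dx":0,"dy":0,"dz":0.002,"yaw":0,"hand":0.5}
    - {"dx":0,"dy":0,"dz":0.002,"yaw":0,"hand":-0.3}
    - {"dx":0,"dy":0,"dz":0.0,"yaw":0,"hand":-0.4}
    - {"dx":0,"dy":0,"dz":-0.002,"yaw":0,"hand":-0.45}

```text
time_s: 5.2
ee_pos: [0.516, -0.1087, 0.0367]
ee_rot: [2.219, 2.222, 0.014]
contact_force: [-0.3, -0.6, 0.3]
gripper_width: 0.729
```

Emit:
apply_moves:
  moves:
    - {"dx":0,"dy":0,"dz":-0.005,"yaw":0,"hand":-0.5}
    - {"dx":0,"dy":0,"dz":-0.03,"yaw":0,"hand":-0.55}
    - {"dx":0.0,"dy":0,"dz":-0.07,"yaw":0,"hand":-0.55}
    - {"dx":0.04,"dy":0.015,"dz":-0.08,"yaw":0,"hand":-0.55}
    - {"dx":0.09,"dy":0.035,"dz":-0.08,"yaw":0,"hand":-0.55}

```text
time_s: 5.7
ee_pos: [0.5501, -0.0242, 0.1204]
ee_rot: [2.222, 2.214, 0.018]
contact_force: [0.9, 1.2, -0.3]
gripper_width: 0.774
```

```bash
python3 plan.py .617 .167 .11 0; python3 - <<'E'
from h import *
save(grab_frame('scene'),'s1.png')
E
```

```text
t 5.7 pos [ 0.5501 -0.0242  0.1204] jaw -0.22 tilt 0.71 q [-0.2   0.56  0.24  1.94 -0.21  0.66  0.17] F [ 0.91  1.18 -0.26] w 0.774
d [0.1914 0.0661 0.012 ] yaw -0.2
```

View pics/s1.png

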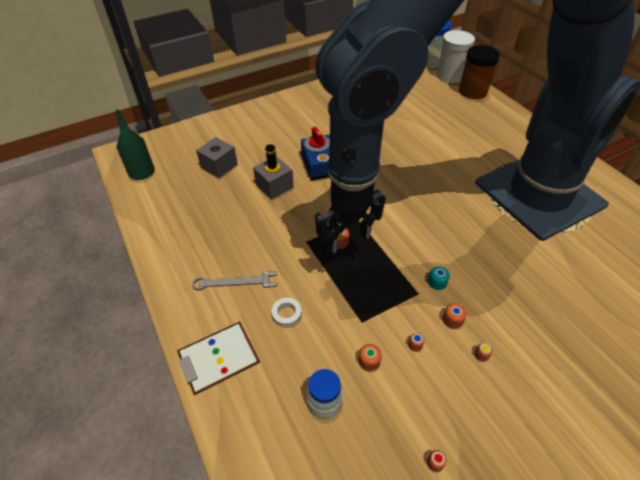

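Emit:
apply_moves:
  moves:
    - {"dx":0.047,"dy":0.017,"dz":0.01,"yaw":0,"hand":-0.55}
    - {"dx":0.095,"dy":0.033,"dz":0.012,"yaw":0,"hand":-0.55}
    - {"dx":0.142,"dy":0.05,"dz":0.012,"yaw":0,"hand":-0.55}
    - {"dx":0.191,"dy":0.066,"dz":0.012,"yaw":0,"hand":-0.55}
    - {"dx":0.191,"dy":0.066,"dz":0.012,"yaw":0,"hand":-0.55}

```text
time_s: 6.25
ee_pos: [0.618, 0.1876, 0.1098]
ee_rot: [-2.202, -2.239, -0.03]
contact_force: [0.3, 0.4, -0.6]
gripper_width: 0.772
```

```bash
python3 - <<'E'
from h import *
save(grab_frame('wrist'),'w2.png')
E
python3 plan.py .617 .167 .034 0
```

```text
t 6.3 pos [0.618  0.1874 0.1097] jaw 0.95 tilt 1.1 q [-0.52  0.68  0.26  1.7  -0.24  0.77 -0.12] F [-0.11  1.72  0.71] w 0.772
d [-0.0215 -0.0023  0.0754] yaw 1.0
```

View pics/w2.png

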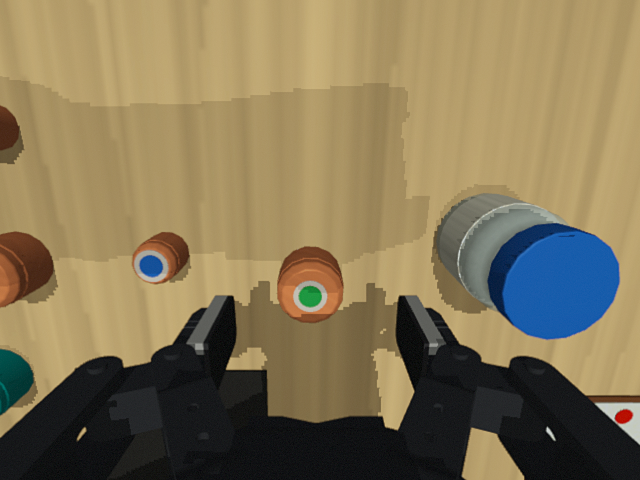

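Emit:
apply_moves:
  moves:
    - {"dx":-0.021,"dy":-0.002,"dz":0.03,"yaw":1,"hand":-0.55}
    - {"dx":-0.021,"dy":-0.002,"dz":0.06,"yaw":1,"hand":-0.55}
    - {"dx":-0.021,"dy":-0.002,"dz":0.075,"yaw":1,"hand":-0.55}
    - {"dx":-0.021,"dy":-0.002,"dz":0.076,"yaw":1,"hand":-0.55}
    - {"dx":-0.021,"dy":-0.002,"dz":0.076,"yaw":1,"hand":-0.55}

```text
time_s: 6.8
ee_pos: [0.6176, 0.1673, 0.034]
ee_rot: [-2.221, -2.219, -0.03]
contact_force: [0.2, 0.9, 0.3]
gripper_width: 0.773
```

Emit:
apply_moves:
  moves:
    - {"dx":0,"dy":0,"dz":0,"yaw":0,"hand":0.5}
    - {"dx":0,"dy":0,"dz":0,"yaw":0,"hand":0.5}
    - {"dx":0,"dy":0,"dz":0,"yaw":0,"hand":0.5}
    - {"dx":0,"dy":0,"dz":0,"yaw":0,"hand":0.5}

```text
time_s: 7.2
ee_pos: [0.6184, 0.1675, 0.0357]
ee_rot: [-2.222, -2.22, -0.034]
contact_force: [-1.3, -1.0, 5.3]
gripper_width: 0.476
```

```bash
python3 plan.py .515 -.03 .11 0; python3 - <<'E'
from h import *
R,_=cv2.Rodrigues(np.array(r.get_obs()['ee_rot'])); print(R.round(4))
E
```

```text
t 7.2 pos [0.6184 0.1675 0.0357] jaw -0.06 tilt 1.23 q [-0.46  0.77  0.22  1.76 -0.28  0.62 -0.08] F [-1.27 -0.97  5.26] w 0.476
d [-0.1964 -0.1021 -0.0789] yaw -0.1
[[ 8.000e-04  9.999e-01  1.490e-02]
 [ 9.999e-01 -1.100e-03  1.530e-02]
 [ 1.530e-02  1.490e-02 -9.998e-01]]
```

Emit:
apply_moves:
  moves:
    - {"dx":0,"dy":0,"dz":-0.04,"yaw":0,"hand":0.5}
    - {"dx":-0.04,"dy":-0.02,"dz":-0.075,"yaw":0,"hand":0.5}
    - {"dx":-0.08,"dy":-0.042,"dz":-0.079,"yaw":0,"hand":0.5}
    - {"dx":-0.12,"dy":-0.063,"dz":-0.079,"yaw":0,"hand":0.5}
    - {"dx":-0.12,"dy":-0.063,"dz":-0.079,"yaw":0,"hand":0.5}

```text
time_s: 7.7
ee_pos: [0.5515, 0.0394, 0.1135]
ee_rot: [2.23, 2.21, 0.03]
contact_force: [0.5, -0.2, -0.7]
gripper_width: 0.475
```

```bash
python3 plan.py .515 -.03 .042 0
```

```text
t 7.7 pos [0.5515 0.0394 0.1135] jaw -0.52 tilt 1.1 q [-0.31  0.57  0.24  1.94 -0.23  0.64  0.07] F [ 0.46 -0.21 -0.72] w 0.475
d [-0.0706 -0.0369  0.0701] yaw -0.5
```

Emit:
apply_moves:
  moves:
    - {"dx":-0.04,"dy":-0.02,"dz":0.01,"yaw":0,"hand":0.5}
    - {"dx":-0.07,"dy":-0.037,"dz":0.04,"yaw":-0.5,"hand":0.5}
    - {"dx":-0.07,"dy":-0.037,"dz":0.065,"yaw":-0.5,"hand":0.5}
    - {"dx":-0.07,"dy":-0.037,"dz":0.07,"yaw":-0.5,"hand":0.5}
    - {"dx":-0.07,"dy":-0.037,"dz":0.071,"yaw":-0.5,"hand":0.5}

```text
time_s: 8.2
ee_pos: [0.5154, -0.0288, 0.0412]
ee_rot: [2.22, 2.221, 0.03]
contact_force: [-0.3, 0.7, -0.2]
gripper_width: 0.48
```

```bash
python3 plan.py .515 -.03 .038 0
```

```text
t 8.2 pos [ 0.5154 -0.0288  0.0412] jaw 0.01 tilt 1.11 q [-0.13  0.64  0.16  2.09 -0.27  0.42  0.24] F [-0.32  0.66 -0.24] w 0.48
d [-0.0013 -0.0004  0.0032] yaw 0.0
```

Emit:
apply_moves:
  moves:
    - {"dx":0,"dy":0,"dz":0.002,"yaw":0,"hand":0.5}
    - {"dx":0,"dy":0,"dz":0.003,"yaw":0,"hand":0.5}
    - {"dx":0,"dy":0,"dz":0.003,"yaw":0,"hand":0.5}
    - {"dx":0,"dy":0,"dz":0.003,"yaw":0,"hand":-0.4}
    - {"dx":0,"dy":0,"dz":0.002,"yaw":0,"hand":-0.45}

```text
time_s: 8.7
ee_pos: [0.5156, -0.0286, 0.0395]
ee_rot: [2.22, 2.221, 0.031]
contact_force: [1.3, 0.5, 0.5]
gripper_width: 0.724
```

Emit:
apply_moves:
  moves:
    - {"dx":0,"dy":0,"dz":-0.002,"yaw":0,"hand":-0.55}
    - {"dx":0,"dy":0,"dz":-0.03,"yaw":0,"hand":-0.55}
    - {"dx":0,"dy":0,"dz":-0.075,"yaw":0,"hand":-0.55}
    - {"dx":0.035,"dy":-0.015,"dz":-0.08,"yaw":0,"hand":-0.55}
    - {"dx":0.035,"dy":-0.015,"dz":-0.08,"yaw":0,"hand":-0.55}

```text
time_s: 9.2
ee_pos: [0.4986, 0.0094, 0.1212]
ee_rot: [2.216, 2.226, 0.035]
contact_force: [-0.5, 0.4, -0.6]
gripper_width: 0.775
```

```bash
python3 plan.py .4255 .174 .11 0
```

```text
t 9.2 pos [0.4986 0.0094 0.1212] jaw 0.27 tilt 1.29 q [-0.27  0.49  0.23  2.07 -0.23  0.58  0.14] F [-0.47  0.42 -0.59] w 0.775
d [ 0.1648 -0.0725  0.0126] yaw 0.3
```

Emit:
apply_moves:
  moves:
    - {"dx":0.042,"dy":-0.018,"dz":0.005,"yaw":0,"hand":-0.55}
    - {"dx":0.085,"dy":-0.037,"dz":0.01,"yaw":0,"hand":-0.55}
    - {"dx":0.125,"dy":-0.055,"dz":0.012,"yaw":0,"hand":-0.55}
    - {"dx":0.165,"dy":-0.073,"dz":0.013,"yaw":0.3,"hand":-0.55}
    - {"dx":0.165,"dy":-0.073,"dz":0.013,"yaw":0.3,"hand":-0.55}

```text
time_s: 9.7
ee_pos: [0.422, 0.1801, 0.1092]
ee_rot: [-2.209, -2.23, -0.035]
contact_force: [-0.0, -1.0, -0.9]
gripper_width: 0.773
```

```bash
python3 - <<'E'
from h import *
save(grab_frame('wrist'),'w3.png')
E
python3 plan.py .4255 .174 .034 0
```

```text
t 9.75 pos [0.4235 0.1772 0.1094] jaw 0.35 tilt 1.27 q [-0.68  0.47  0.26  2.18 -0.27  0.49 -0.2 ] F [ 0.77 -1.24  0.48] w 0.775
d [-0.0044  0.0008  0.0753] yaw 0.4
```

View pics/w3.png

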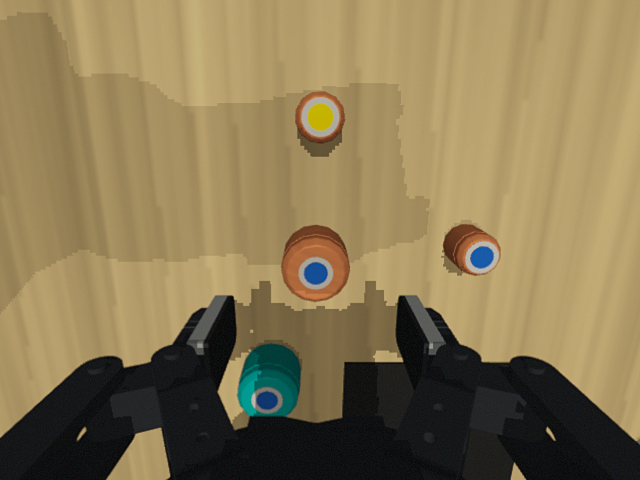

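Emit:
apply_moves:
  moves:
    - {"dx":-0.004,"dy":0.001,"dz":0.03,"yaw":0,"hand":-0.55}
    - {"dx":-0.004,"dy":0.001,"dz":0.06,"yaw":0,"hand":-0.55}
    - {"dx":-0.004,"dy":0.001,"dz":0.075,"yaw":0,"hand":-0.55}
    - {"dx":-0.004,"dy":0.001,"dz":0.076,"yaw":0,"hand":-0.55}
    - {"dx":-0.004,"dy":0.001,"dz":0.076,"yaw":0,"hand":-0.55}

```text
time_s: 10.25
ee_pos: [0.426, 0.1733, 0.0334]
ee_rot: [-2.216, -2.226, -0.033]
contact_force: [-0.8, 0.0, 0.7]
gripper_width: 0.777
```

Emit:
apply_moves:
  moves:
    - {"dx":0,"dy":0,"dz":0,"yaw":0,"hand":0.5}
    - {"dx":0,"dy":0,"dz":0,"yaw":0,"hand":0.5}
    - {"dx":0,"dy":0,"dz":0,"yaw":0,"hand":0.5}
    - {"dx":0,"dy":0,"dz":0,"yaw":0,"hand":0.5}

```text
time_s: 10.65
ee_pos: [0.4266, 0.173, 0.0345]
ee_rot: [2.217, 2.226, 0.036]
contact_force: [-1.0, -1.9, 6.3]
gripper_width: 0.477
```

```bash
python3 plan.py .515 .05 .11 0
```

```text
t 10.65 pos [0.4266 0.173  0.0345] jaw 0.23 tilt 1.3 q [-0.59  0.61  0.15  2.24 -0.34  0.29 -0.13] F [-0.97 -1.92  6.25] w 0.477
d [-0.1222  0.0891 -0.076 ] yaw 0.2
```

Emit:
apply_moves:
  moves:
    - {"dx":0,"dy":0,"dz":-0.04,"yaw":0,"hand":0.5}
    - {"dx":0,"dy":0.03,"dz":-0.075,"yaw":0,"hand":0.5}
    - {"dx":-0.04,"dy":0.05,"dz":-0.076,"yaw":0,"hand":0.5}
    - {"dx":-0.07,"dy":0.07,"dz":-0.076,"yaw":0,"hand":0.5}
    - {"dx":-0.07,"dy":0.07,"dz":-0.076,"yaw":0,"hand":0.5}

```text
time_s: 11.15
ee_pos: [0.4986, 0.0973, 0.112]
ee_rot: [2.22, 2.216, 0.039]
contact_force: [0.0, 0.6, -1.2]
gripper_width: 0.475
```

```bash
python3 plan.py .515 .05 .041 0
```

```text
t 11.15 pos [0.4986 0.0973 0.112 ] jaw -0.13 tilt 1.45 q [-0.46  0.52  0.26  2.06 -0.26  0.56 -0.02] F [ 0.01  0.56 -1.17] w 0.475
d [-0.0483  0.015   0.0707] yaw -0.1
```

Emit:
apply_moves:
  moves:
    - {"dx":-0.03,"dy":0.01,"dz":0.02,"yaw":0,"hand":0.5}
    - {"dx":-0.048,"dy":0.015,"dz":0.05,"yaw":0,"hand":0.5}
    - {"dx":-0.048,"dy":0.015,"dz":0.068,"yaw":0,"hand":0.5}
    - {"dx":-0.048,"dy":0.015,"dz":0.071,"yaw":0,"hand":0.5}
    - {"dx":-0.048,"dy":0.015,"dz":0.071,"yaw":0,"hand":0.5}

```text
time_s: 11.65
ee_pos: [0.5146, 0.0509, 0.0408]
ee_rot: [2.22, 2.217, 0.038]
contact_force: [0.6, 0.1, -0.5]
gripper_width: 0.476
```

```bash
python3 plan.py .515 .05 .037 0
```

```text
t 11.65 pos [0.5146 0.0509 0.0408] jaw -0.1 tilt 1.42 q [-0.3   0.65  0.18  2.09 -0.3   0.41  0.11] F [ 0.64  0.12 -0.53] w 0.476
d [-0.0009  0.0003  0.0038] yaw -0.1
```

Emit:
apply_moves:
  moves:
    - {"dx":0,"dy":0,"dz":0.002,"yaw":0,"hand":0.5}
    - {"dx":0,"dy":0,"dz":0.0035,"yaw":0,"hand":0.5}
    - {"dx":0,"dy":0,"dz":0.004,"yaw":0,"hand":0.5}
    - {"dx":0,"dy":0,"dz":0.004,"yaw":0,"hand":-0.4}
    - {"dx":0,"dy":0,"dz":0.003,"yaw":0,"hand":-0.45}

```text
time_s: 12.15
ee_pos: [0.5148, 0.051, 0.0381]
ee_rot: [2.22, 2.217, 0.039]
contact_force: [0.1, -0.2, -0.3]
gripper_width: 0.724
```

Emit:
apply_moves:
  moves:
    - {"dx":0,"dy":0,"dz":-0.002,"yaw":0,"hand":-0.55}
    - {"dx":0,"dy":0,"dz":-0.03,"yaw":0,"hand":-0.55}
    - {"dx":0,"dy":0,"dz":-0.075,"yaw":0,"hand":-0.55}
    - {"dx":0,"dy":0,"dz":-0.12,"yaw":0,"hand":-0.55}
    - {"dx":0,"dy":0,"dz":-0.12,"yaw":0,"hand":-0.55}

```text
time_s: 12.65
ee_pos: [0.515, 0.0491, 0.1634]
ee_rot: [2.217, 2.212, 0.05]
contact_force: [0.8, 0.4, -0.5]
gripper_width: 0.779
```

```bash
python3 plan.py .567 -.351 .20 0
```

```text
t 12.65 pos [0.515  0.0491 0.1634] jaw -0.14 tilt 1.9 q [-0.38  0.45  0.29  2.   -0.22  0.69  0.04] F [ 0.79  0.36 -0.52] w 0.779
d [-0.3993  0.054  -0.0415] yaw -0.1
```

```bash
cat > tilt.py <<'E'
from h import *
def t():
    o=r.get_obs();R,_=cv2.Rodrigues(np.array(o['ee_rot'])); print('t',o['time_s'],'toolz',R[:,2].round(4),np.array(o['ee_pos']).round(4))
if __name__=='__main__':
    t(); f=grab_frame('scene'); save(f,'s2.png'); t(); f=grab_frame('scene');t()
E
python3 tilt.py
```

```text
t 12.65 toolz [ 0.0289  0.0161 -0.9995] [0.515  0.0491 0.1634]
t 12.7 toolz [ 0.0261  0.0158 -0.9995] [0.5139 0.0494 0.161 ]
t 12.75 toolz [ 0.023   0.0154 -0.9996] [0.5128 0.0495 0.1593]
```

View pics/s2.png

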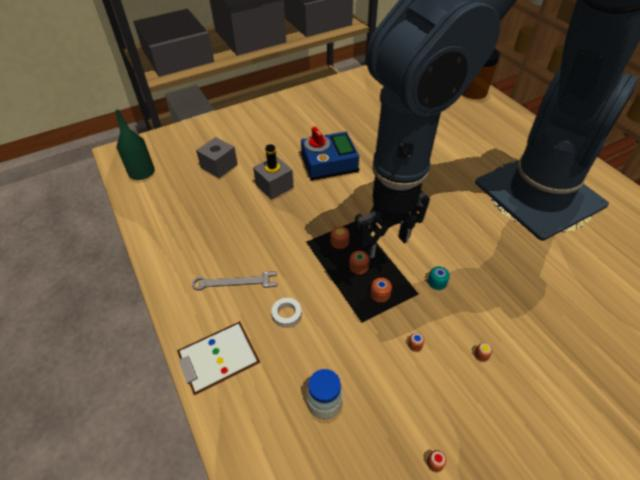

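```bash
python3 plan.py .567 -.351 .18 0
```

```text
t 12.75 pos [0.5128 0.0495 0.1593] jaw -0.08 tilt 1.58 q [-0.38  0.46  0.29  2.   -0.22  0.69  0.05] F [ 0.2   0.34 -0.14] w 0.775
d [-0.4001  0.0552 -0.0257] yaw -0.1
```

Emit:
apply_moves:
  moves:
    - {"dx":-0.049,"dy":0.007,"dz":-0.01,"yaw":0,"hand":-0.55}
    - {"dx":-0.098,"dy":0.014,"dz":-0.02,"yaw":0,"hand":-0.55}
    - {"dx":-0.147,"dy":0.021,"dz":-0.026,"yaw":0,"hand":-0.55}
    - {"dx":-0.196,"dy":0.028,"dz":-0.026,"yaw":0,"hand":-0.55}
    - {"dx":-0.245,"dy":0.035,"dz":-0.026,"yaw":0,"hand":-0.55}

```text
time_s: 13.25
ee_pos: [0.5464, -0.1976, 0.181]
ee_rot: [2.22, 2.218, 0.042]
contact_force: [0.7, 0.2, -0.5]
gripper_width: 0.776
```

```bash
python3 tilt.py;python3 plan.py .567 -.351 .18 0
```

```text
t 13.25 toolz [ 0.0212  0.0163 -0.9996] [ 0.5464 -0.1976  0.181 ]
t 13.3 toolz [ 0.0225  0.009  -0.9997] [ 0.5459 -0.2083  0.1813]
t 13.35 toolz [ 0.0215  0.011  -0.9997] [ 0.5455 -0.2045  0.181 ]
t 13.35 pos [ 0.5455 -0.2045  0.181 ] jaw -0.65 tilt 1.39 q [ 0.1   0.52  0.29  1.8  -0.22  0.84  0.49] F [-0.66  0.61 -0.35] w 0.774
d [-0.1463  0.0232 -0.0002] yaw -0.7
```

Emit:
apply_moves:
  moves:
    - {"dx":-0.049,"dy":0.008,"dz":0,"yaw":0,"hand":-0.55}
    - {"dx":-0.098,"dy":0.016,"dz":0,"yaw":0,"hand":-0.55}
    - {"dx":-0.146,"dy":0.023,"dz":0,"yaw":0,"hand":-0.55}

```text
time_s: 13.65
ee_pos: [0.5658, -0.3454, 0.1781]
ee_rot: [2.229, 2.207, 0.036]
contact_force: [1.8, -0.1, -0.4]
gripper_width: 0.774
```

```bash
python3 tilt.py; python3 plan.py .567 -.351 .13 0
```

```text
t 13.65 toolz [ 0.0194  0.0128 -0.9997] [ 0.5658 -0.3454  0.1781]
t 13.7 toolz [ 0.0193  0.005  -0.9998] [ 0.5639 -0.3561  0.1781]
t 13.75 toolz [ 0.0188  0.0068 -0.9998] [ 0.5635 -0.3527  0.1779]
t 13.75 pos [ 0.5635 -0.3527  0.1779] jaw -1.13 tilt 1.15 q [ 0.33  0.64  0.29  1.58 -0.23  0.95  0.67] F [-0.55  0.28  0.54] w 0.773
d [0.0014 0.0025 0.048 ] yaw -1.1
```

Emit:
apply_moves:
  moves:
    - {"dx":0.001,"dy":0.003,"dz":0.048,"yaw":-1.1,"hand":-0.55}

```text
time_s: 13.85
ee_pos: [0.5695, -0.3551, 0.1337]
ee_rot: [2.213, 2.206, 0.031]
contact_force: [1.0, -0.8, -0.6]
gripper_width: 0.772
```

```bash
python3 tilt.py; python3 - <<'E'
from h import *
save(grab_frame('wrist'),'w4.png')
E
python3 plan.py .567 -.351 .098 0
```

```text
t 13.85 toolz [ 0.0263  0.002  -0.9997] [ 0.5695 -0.3551  0.1337]
t 13.9 toolz [ 0.0122  0.0095 -0.9999] [ 0.565  -0.3514  0.1217]
t 13.95 toolz [ 0.0088  0.0126 -0.9999] [ 0.564  -0.3495  0.1233]
t 14.0 pos [ 0.5652 -0.3497  0.1263] jaw -0.07 tilt 0.93 q [ 0.34  0.69  0.26  1.62 -0.24  0.86  0.7 ] F [0.49 0.85 0.48] w 0.772
d [-0.0016  0.0015  0.0283] yaw -0.1
```

View pics/w4.png

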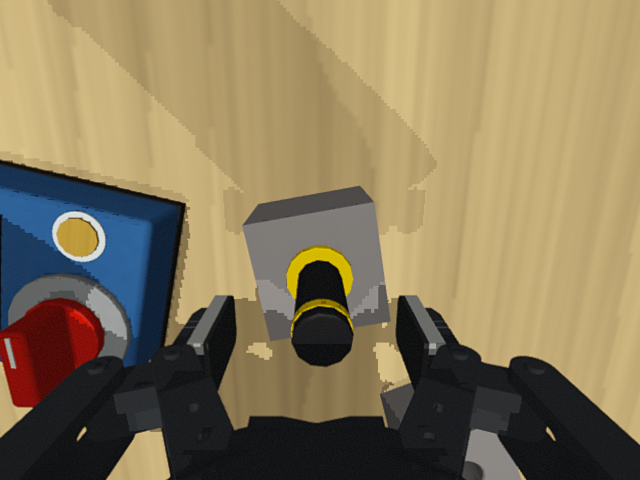

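Emit:
apply_moves:
  moves:
    - {"dx":-0.002,"dy":0.0015,"dz":0.015,"yaw":0,"hand":-0.55}
    - {"dx":-0.002,"dy":0.0015,"dz":0.026,"yaw":0,"hand":-0.5}
    - {"dx":-0.002,"dy":0.0015,"dz":0.026,"yaw":0,"hand":0}
    - {"dx":-0.002,"dy":0.0015,"dz":0.026,"yaw":0,"hand":0.3}
    - {"dx":-0.002,"dy":0.0015,"dz":0.026,"yaw":0,"hand":0.3}

```text
time_s: 14.5
ee_pos: [0.5674, -0.3515, 0.1013]
ee_rot: [2.221, 2.219, 0.026]
contact_force: [-0.2, 0.2, 1.0]
gripper_width: 0.353
```

Emit:
apply_moves:
  moves:
    - {"dx":0,"dy":0,"dz":0,"yaw":0,"hand":0.9}
    - {"dx":0,"dy":0,"dz":0,"yaw":0,"hand":0.9}
    - {"dx":0,"dy":0,"dz":0,"yaw":0,"hand":0.9}
  squeeze: 40

```text
time_s: 14.8
ee_pos: [0.5676, -0.3516, 0.1017]
ee_rot: [2.221, 2.219, 0.026]
contact_force: [-0.6, -0.1, 2.0]
gripper_width: 0.268
```

```bash
python3 tilt.py; python3 plan.py .567 -.351 .185 0
```

```text
t 14.8 toolz [ 0.0133  0.0104 -0.9999] [ 0.5676 -0.3516  0.1017]
t 14.85 toolz [ 0.0133  0.0104 -0.9999] [ 0.5676 -0.3516  0.1017]
t 14.9 toolz [ 0.0133  0.0104 -0.9999] [ 0.5676 -0.3516  0.1017]
t 14.9 pos [ 0.5676 -0.3516  0.1017] jaw -0.06 tilt 0.97 q [ 0.35  0.72  0.25  1.63 -0.25  0.81  0.71] F [-0.45  0.31  3.41] w 0.27
d [ 0.0015  0.0005 -0.0832] yaw -0.1
```

Emit:
apply_moves:
  moves:
    - {"dx":0,"dy":0,"dz":-0.02,"yaw":0,"hand":0.9}
    - {"dx":0,"dy":0,"dz":-0.045,"yaw":0,"hand":0.9}
    - {"dx":0,"dy":0,"dz":-0.07,"yaw":0,"hand":0.9}
    - {"dx":0,"dy":0,"dz":-0.083,"yaw":0,"hand":0.9}
    - {"dx":0,"dy":0,"dz":-0.083,"yaw":0,"hand":0.9}

```text
time_s: 15.4
ee_pos: [0.5672, -0.3531, 0.1864]
ee_rot: [2.219, 2.217, 0.028]
contact_force: [0.5, 0.4, -1.6]
gripper_width: 0.269
```

```bash
python3 tilt.py; python3 - <<'E'
from h import *
save(grab_frame('wrist'),'w5.png')
E
python3 plan.py .438 -.3305 .185 0
```

```text
t 15.4 toolz [ 0.016   0.0089 -0.9998] [ 0.5672 -0.3531  0.1864]
t 15.45 toolz [ 0.0141  0.0101 -0.9998] [ 0.5666 -0.3525  0.1848]
t 15.5 toolz [ 0.0126  0.0111 -0.9999] [ 0.5662 -0.3521  0.1838]
t 15.55 pos [ 0.566  -0.3519  0.1833] jaw -0.05 tilt 0.94 q [ 0.33  0.64  0.28  1.56 -0.22  0.98  0.68] F [-0.35  0.55 -1.87] w 0.27
d [ 0.0214 -0.128  -0.0029] yaw -0.0
```

View pics/w5.png

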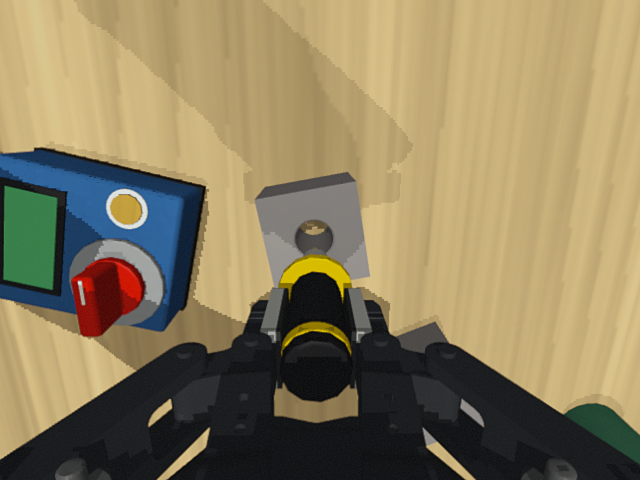

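View pics/s2.png

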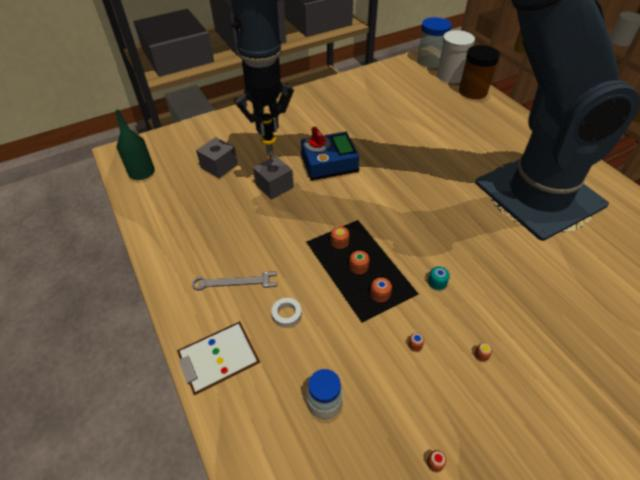

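Emit:
apply_moves:
  moves:
    - {"dx":0.007,"dy":-0.04,"dz":-0.003,"yaw":0,"hand":0.9}
    - {"dx":0.014,"dy":-0.08,"dz":-0.003,"yaw":0,"hand":0.9}
    - {"dx":0.021,"dy":-0.115,"dz":-0.003,"yaw":0,"hand":0.9}
    - {"dx":0.022,"dy":-0.128,"dz":-0.003,"yaw":0,"hand":0.9}
    - {"dx":0.022,"dy":-0.128,"dz":-0.003,"yaw":0,"hand":0.9}

```text
time_s: 16.05
ee_pos: [0.4358, -0.3297, 0.1845]
ee_rot: [-2.223, -2.217, -0.025]
contact_force: [0.9, -0.5, -0.4]
gripper_width: 0.273
```

```bash
python3 tilt.py; python3 - <<'E'
from h import *
f=grab_frame('wrist');save(f,'w6.png')
f=grab_frame('scene');save(f,'s3.png'); f=grab_frame('top'); save(f,'t3.png')
E
python3 plan.py .438 -.3305 .160 0
```

```text
t 16.05 toolz [ 0.0098  0.0126 -0.9999] [ 0.4358 -0.3297  0.1845]
t 16.1 toolz [ 0.0112  0.012  -0.9999] [ 0.4378 -0.3298  0.1846]
t 16.15 toolz [ 0.012   0.0117 -0.9999] [ 0.4389 -0.3299  0.1847]
t 16.3 pos [ 0.4393 -0.3298  0.1847] jaw 0.02 tilt 0.94 q [ 0.37  0.48  0.29  1.87 -0.2   0.82  0.77] F [ 0.28 -0.03 -1.82] w 0.271
d [-0.001  -0.0016  0.0247] yaw 0.0
```

View pics/w6.png

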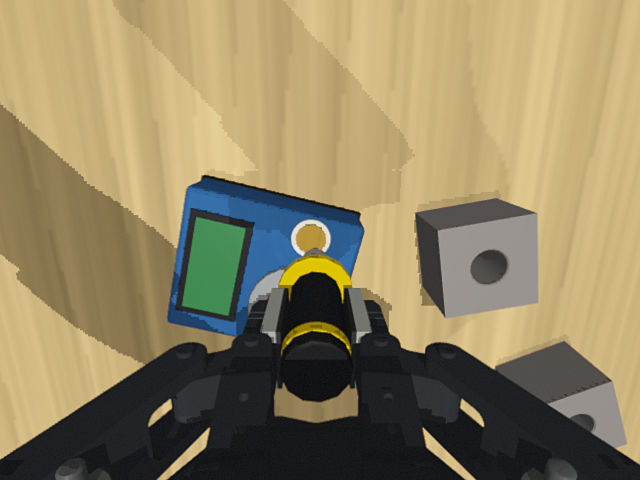

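View pics/s3.png

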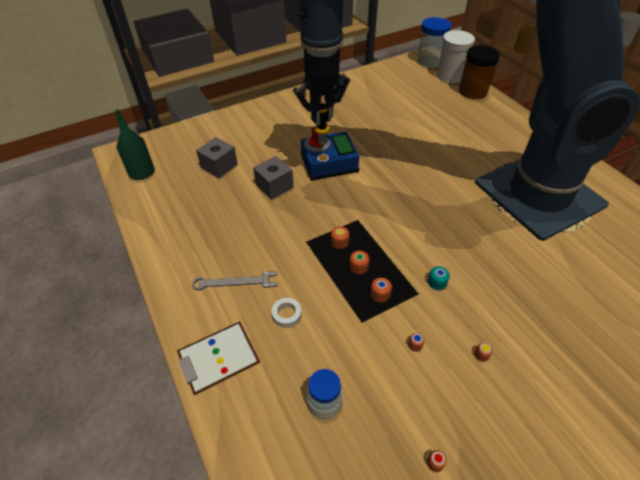

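Emit:
apply_moves:
  moves:
    - {"dx":-0.001,"dy":-0.0015,"dz":0.012,"yaw":0,"hand":0.9}
    - {"dx":-0.001,"dy":-0.0015,"dz":0.022,"yaw":0,"hand":0.9}
    - {"dx":-0.001,"dy":-0.0015,"dz":0.027,"yaw":0,"hand":0.9}
    - {"dx":-0.001,"dy":-0.0015,"dz":0.03,"yaw":0,"hand":0.9}
    - {"dx":-0.001,"dy":-0.0015,"dz":0.032,"yaw":0,"hand":0.9}

```text
time_s: 16.8
ee_pos: [0.438, -0.3303, 0.1522]
ee_rot: [-2.221, -2.221, -0.026]
contact_force: [-0.1, 0.4, -0.1]
gripper_width: 0.27
```

Emit:
apply_moves:
  moves:
    - {"dx":0,"dy":0,"dz":0,"yaw":0,"hand":0.9}
    - {"dx":0,"dy":0,"dz":0,"yaw":0,"hand":0.9}
    - {"dx":0,"dy":0,"dz":0,"yaw":0,"hand":0.9}

```text
time_s: 17.1
ee_pos: [0.438, -0.3304, 0.1525]
ee_rot: [-2.221, -2.221, -0.026]
contact_force: [-0.7, 0.3, 0.1]
gripper_width: 0.272
```

```bash
python3 - <<'E'
from h import *
f=grab_frame('wrist');save(f,'w7.png')
f=grab_frame('scene');cv2.imwrite('pics/s4.png',cv2.resize(cv2.cvtColor(f['pixels'][60:220,230:430],cv2.COLOR_RGB2BGR),(800,640))[:600])
E
python3 plan.py .437 -.331 .152 0
```

```text
t 17.2 pos [ 0.438  -0.3304  0.1525] jaw 0.02 tilt 0.94 q [ 0.39  0.52  0.27  1.91 -0.22  0.75  0.79] F [-0.56  0.01  0.  ] w 0.268
d [-0.0006 -0.001   0.0004] yaw 0.0
```

View pics/w7.png

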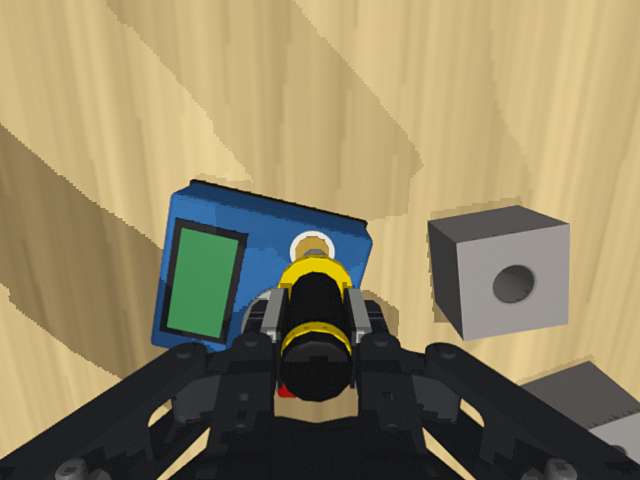

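View pics/s4.png

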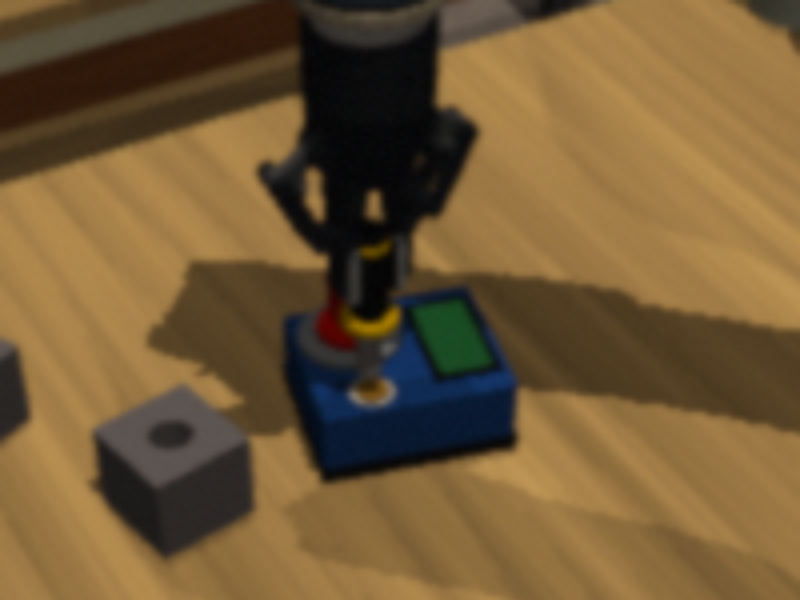

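Emit:
apply_moves:
  moves:
    - {"dx":0,"dy":0,"dz":0,"yaw":0,"hand":0.9}
    - {"dx":0,"dy":0,"dz":0,"yaw":0,"hand":0.9}
    - {"dx":0,"dy":0,"dz":0,"yaw":0,"hand":0.9}
    - {"dx":0,"dy":0,"dz":0,"yaw":0,"hand":0.9}
    - {"dx":0,"dy":0,"dz":0,"yaw":0,"hand":0.9}

```text
time_s: 17.7
ee_pos: [0.4381, -0.3304, 0.1525]
ee_rot: [-2.221, -2.222, -0.026]
contact_force: [-0.6, -0.2, 0.7]
gripper_width: 0.269
```

Emit:
apply_moves:
  moves:
    - {"dx":0,"dy":0,"dz":0,"yaw":0,"hand":0.9}
    - {"dx":0,"dy":0,"dz":0,"yaw":0,"hand":0.9}
    - {"dx":0,"dy":0,"dz":0,"yaw":0,"hand":0.9}
    - {"dx":0,"dy":0,"dz":0,"yaw":0,"hand":0.9}
    - {"dx":0,"dy":0,"dz":0,"yaw":0,"hand":0.9}

```text
time_s: 18.2
ee_pos: [0.4381, -0.3304, 0.1525]
ee_rot: [-2.221, -2.222, -0.026]
contact_force: [-0.3, 0.6, 0.8]
gripper_width: 0.271
```

Emit:
apply_moves:
  moves:
    - {"dx":0,"dy":0,"dz":0,"yaw":0,"hand":0.9}
    - {"dx":0,"dy":0,"dz":0,"yaw":0,"hand":0.9}
    - {"dx":0,"dy":0,"dz":0,"yaw":0,"hand":0.9}
    - {"dx":0,"dy":0,"dz":0,"yaw":0,"hand":0.9}
    - {"dx":0,"dy":0,"dz":0,"yaw":0,"hand":0.9}

```text
time_s: 18.7
ee_pos: [0.4381, -0.3304, 0.1525]
ee_rot: [-2.221, -2.222, -0.026]
contact_force: [-0.1, 0.4, 0.6]
gripper_width: 0.269
```

Emit:
apply_moves:
  moves:
    - {"dx":0,"dy":0,"dz":0,"yaw":0,"hand":0.9}
    - {"dx":0,"dy":0,"dz":0,"yaw":0,"hand":0.9}
    - {"dx":0,"dy":0,"dz":0,"yaw":0,"hand":0.9}
    - {"dx":0,"dy":0,"dz":0,"yaw":0,"hand":0.9}
    - {"dx":0,"dy":0,"dz":0,"yaw":0,"hand":0.9}

```text
time_s: 19.2
ee_pos: [0.4381, -0.3304, 0.1525]
ee_rot: [-2.221, -2.222, -0.026]
contact_force: [-0.4, 0.7, 0.3]
gripper_width: 0.274
```

Emit:
apply_moves:
  moves:
    - {"dx":0,"dy":0,"dz":0,"yaw":0,"hand":0.9}
    - {"dx":0,"dy":0,"dz":0,"yaw":0,"hand":0.9}
    - {"dx":0,"dy":0,"dz":0,"yaw":0,"hand":0.9}
    - {"dx":0,"dy":0,"dz":0,"yaw":0,"hand":0.9}
    - {"dx":0,"dy":0,"dz":0,"yaw":0,"hand":0.9}

```text
time_s: 19.7
ee_pos: [0.4381, -0.3304, 0.1525]
ee_rot: [-2.221, -2.222, -0.026]
contact_force: [0.1, -0.2, -0.4]
gripper_width: 0.271
```

Emit:
apply_moves:
  moves:
    - {"dx":0,"dy":0,"dz":0,"yaw":0,"hand":0.9}
    - {"dx":0,"dy":0,"dz":0,"yaw":0,"hand":0.9}
    - {"dx":0,"dy":0,"dz":-0.015,"yaw":0,"hand":0.9}
    - {"dx":0,"dy":0,"dz":-0.033,"yaw":0,"hand":0.9}
    - {"dx":0,"dy":0,"dz":-0.033,"yaw":0,"hand":0.9}

```text
time_s: 20.2
ee_pos: [0.4385, -0.3317, 0.1872]
ee_rot: [2.219, 2.219, 0.027]
contact_force: [-0.7, -0.9, -1.3]
gripper_width: 0.271
```

```bash
cat > dots.py <<'E'
from h import *
for nm in ['top','scene']:
    f=grab_frame(nm); C=cloud(f); Z=C[...,2]
    m=((Z>0.024)&(Z<0.05)&(C[...,0]>0.42)&(C[...,0]<0.62)&(C[...,1]>-0.2)&(C[...,1]<0.12)).astype(np.uint8)
    n,l,s,c=cv2.connectedComponentsWithStats(m)
    for i in range(1,n):
        if s[i,4]<60: continue
        P=C[l==i]; zt=np.percentile(P[:,2],80); T=P[abs(P[:,2]-zt)<0.004]
        cc,rad=cv2.minEnclosingCircle(T[:,:2].astype(np.float32)*1000)
        u,v=np.round(c[i]).astype(int)
        print(nm,(u,v),s[i,4],'zt',zt.round(4),'circ',np.round(cc,1),round(rad,1),'mean',(T.mean(0)*1000).round(1))
E
python3 dots.py; python3 tilt.py; python3 plan.py .515 -.11 .19 0
```

```text
top (np.int64(269), np.int64(276)) 255 zt 0.0384 circ [516.2  53.8] 19.7 mean [516.7  54.   37.2]
top (np.int64(304), np.int64(276)) 247 zt 0.038 circ [517.2 -28.1] 19.6 mean [517.9 -28.1  36.9]
top (np.int64(339), np.int64(277)) 252 zt 0.0383 circ [ 517.8 -109.2] 19.7 mean [ 517.9 -108.8   37.2]
scene (np.int64(340), np.int64(234)) 245 zt 0.0373 circ [ 517.9 -108.3] 20.0 mean [ 518.6 -107.7   36.3]
scene (np.int64(360), np.int64(259)) 272 zt 0.0371 circ [518.2 -27.6] 20.5 mean [518.1 -27.3  36.2]
scene (np.int64(381), np.int64(287)) 308 zt 0.0372 circ [517.1  53.7] 19.9 mean [517.3  54.2  36.3]
t 20.3 toolz [ 0.0121  0.0114 -0.9999] [ 0.4378 -0.3308  0.1853]
t 20.35 toolz [ 0.0112  0.0121 -0.9999] [ 0.4376 -0.3305  0.1849]
t 20.4 toolz [ 0.0106  0.0124 -0.9999] [ 0.4374 -0.3305  0.1846]
t 20.4 pos [ 0.4374 -0.3305  0.1846] jaw 0.02 tilt 0.93 q [ 0.38  0.47  0.29  1.87 -0.2   0.82  0.77] F [-0.15  0.36 -1.86] w 0.272
d [ 0.2205  0.0778 -0.0018] yaw 0.0
```

Emit:
apply_moves:
  moves:
    - {"dx":0.046,"dy":0.016,"dz":0,"yaw":0,"hand":0.9}
    - {"dx":0.092,"dy":0.032,"dz":0,"yaw":0,"hand":0.9}
    - {"dx":0.138,"dy":0.049,"dz":0,"yaw":0,"hand":0.9}
    - {"dx":0.184,"dy":0.066,"dz":0,"yaw":0,"hand":0.9}
    - {"dx":0.215,"dy":0.078,"dz":0,"yaw":0,"hand":0.9}

```text
time_s: 20.9
ee_pos: [0.5159, -0.1115, 0.1873]
ee_rot: [-2.215, -2.223, -0.026]
contact_force: [0.7, 0.6, -2.3]
gripper_width: 0.268
```

```bash
python3 tilt.py; python3 plan.py .517 -.109 .15 0
```

```text
t 20.9 toolz [ 0.0096  0.0138 -0.9999] [ 0.5159 -0.1115  0.1873]
t 20.95 toolz [ 0.0103  0.0167 -0.9998] [ 0.5179 -0.1062  0.1871]
t 21.0 toolz [ 0.0099  0.0151 -0.9998] [ 0.5169 -0.1094  0.1871]
t 21.0 pos [ 0.5169 -0.1094  0.1871] jaw 0.5 tilt 1.03 q [-0.07  0.44  0.29  1.92 -0.19  0.8   0.34] F [ 0.1   0.28 -1.5 ] w 0.272
d [-0.0002 -0.0002  0.0371] yaw 0.5
```

Emit:
apply_moves:
  moves:
    - {"dx":0,"dy":0,"dz":0.02,"yaw":0.5,"hand":0.9}
    - {"dx":0,"dy":0,"dz":0.037,"yaw":0.5,"hand":0.9}
    - {"dx":0,"dy":0,"dz":0.047,"yaw":0.5,"hand":0.9}
    - {"dx":0,"dy":0,"dz":0.048,"yaw":0.5,"hand":0.9}

```text
time_s: 21.4
ee_pos: [0.5163, -0.1091, 0.1376]
ee_rot: [-2.218, -2.216, -0.025]
contact_force: [0.6, 0.8, -0.7]
gripper_width: 0.272
```

```bash
python3 - <<'E'
from h import *
f=grab_frame('wrist');save(f,'w8.png')
f=grab_frame('scene');cv2.imwrite('pics/s5.png',cv2.resize(cv2.cvtColor(f['pixels'][180:300,280:440],cv2.COLOR_RGB2BGR),(800,600)))
E
python3 tilt.py;python3 plan.py .517 -.109 .1305 0
```

```text
t 21.5 toolz [ 0.0094  0.0149 -0.9998] [ 0.5172 -0.1093  0.139 ]
t 21.55 toolz [ 0.0103  0.0148 -0.9998] [ 0.5175 -0.1092  0.1395]
t 21.6 toolz [ 0.0108  0.0149 -0.9998] [ 0.5177 -0.1091  0.1397]
t 21.6 pos [ 0.5177 -0.1091  0.1397] jaw -0.04 tilt 1.05 q [-0.05  0.51  0.26  1.97 -0.23  0.68  0.36] F [-0.68 -0.3  -0.87] w 0.269
d [ 0.     -0.0008  0.0092] yaw -0.0
```

View pics/w8.png

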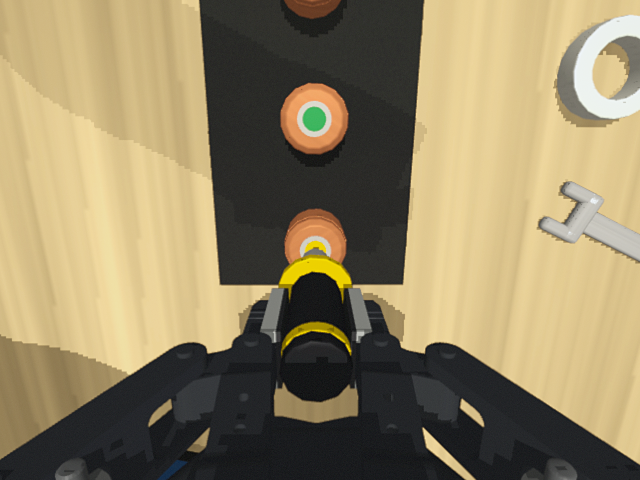

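View pics/s5.png

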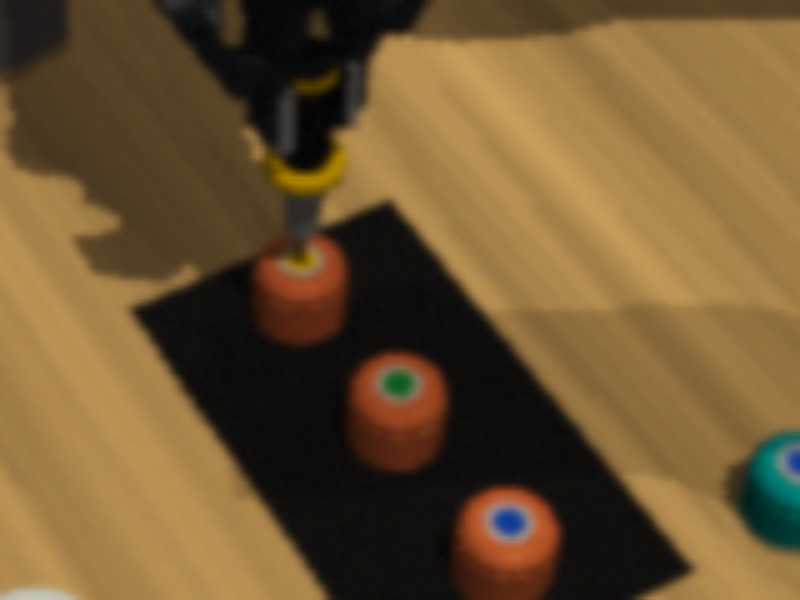

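Emit:
apply_moves:
  moves:
    - {"dx":0,"dy":-0.0008,"dz":0.003,"yaw":0,"hand":0.9}
    - {"dx":0,"dy":-0.0008,"dz":0.006,"yaw":0,"hand":0.9}
    - {"dx":0,"dy":-0.0008,"dz":0.008,"yaw":0,"hand":0.9}
    - {"dx":0,"dy":-0.0008,"dz":0.009,"yaw":0,"hand":0.9}
    - {"dx":0,"dy":-0.0008,"dz":0.009,"yaw":0,"hand":0.9}

```text
time_s: 22.1
ee_pos: [0.5171, -0.1091, 0.1307]
ee_rot: [-2.22, -2.219, -0.029]
contact_force: [-0.2, -1.0, -0.6]
gripper_width: 0.269
```

Emit:
apply_moves:
  moves:
    - {"dx":0,"dy":0,"dz":0,"yaw":0,"hand":0.9}
    - {"dx":0,"dy":0,"dz":0,"yaw":0,"hand":0.9}
    - {"dx":0,"dy":0,"dz":0,"yaw":0,"hand":0.9}
    - {"dx":0,"dy":0,"dz":0,"yaw":0,"hand":0.9}
    - {"dx":0,"dy":0,"dz":0,"yaw":0,"hand":0.9}

```text
time_s: 22.6
ee_pos: [0.5171, -0.1091, 0.1307]
ee_rot: [-2.22, -2.219, -0.029]
contact_force: [-0.1, -0.5, 1.1]
gripper_width: 0.265
```

Emit:
apply_moves:
  moves:
    - {"dx":0,"dy":0,"dz":0,"yaw":0,"hand":0.9}
    - {"dx":0,"dy":0,"dz":0,"yaw":0,"hand":0.9}
    - {"dx":0,"dy":0,"dz":0,"yaw":0,"hand":0.9}
    - {"dx":0,"dy":0,"dz":0,"yaw":0,"hand":0.9}
    - {"dx":0,"dy":0,"dz":0,"yaw":0,"hand":0.9}

```text
time_s: 23.1
ee_pos: [0.5171, -0.1091, 0.1307]
ee_rot: [-2.22, -2.219, -0.029]
contact_force: [1.1, -0.5, 0.1]
gripper_width: 0.27
```

```bash
python3 - <<'E'
from h import *
F=[]
for i in range(3):
    f=grab_frame('wrist'); F.append(r.get_obs()['contact_force'])
print(np.mean(F,0)); save(f,'w9.png')
E
python3 plan.py .517 -.109 .1305 0
```

```text
[-0.02542813 -0.51938049  0.37646666]
t 23.25 pos [ 0.5171 -0.1091  0.1307] jaw -0.04 tilt 1.05 q [-0.04  0.52  0.26  1.98 -0.23  0.66  0.36] F [-0.12 -0.52  0.41] w 0.27
d [ 0.0001 -0.0001  0.0002] yaw -0.0
```

View pics/w9.png

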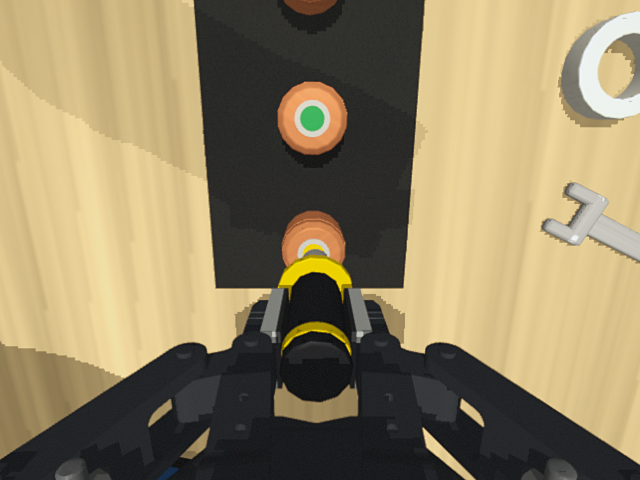

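Emit:
apply_moves:
  moves:
    - {"dx":0,"dy":0,"dz":0,"yaw":0,"hand":0.9}
    - {"dx":0,"dy":0,"dz":0,"yaw":0,"hand":0.9}
    - {"dx":0,"dy":0,"dz":0,"yaw":0,"hand":0.9}
    - {"dx":0,"dy":0,"dz":0,"yaw":0,"hand":0.9}
    - {"dx":0,"dy":0,"dz":0,"yaw":0,"hand":0.9}

```text
time_s: 23.75
ee_pos: [0.5171, -0.1091, 0.1307]
ee_rot: [-2.22, -2.219, -0.029]
contact_force: [0.7, -0.8, 0.3]
gripper_width: 0.27
```

Emit:
apply_moves:
  moves:
    - {"dx":0,"dy":0,"dz":0,"yaw":0,"hand":0.9}
    - {"dx":0,"dy":0,"dz":0,"yaw":0,"hand":0.9}
    - {"dx":0,"dy":0,"dz":0,"yaw":0,"hand":0.9}
    - {"dx":0,"dy":0,"dz":0,"yaw":0,"hand":0.9}
    - {"dx":0,"dy":0,"dz":0,"yaw":0,"hand":0.9}

```text
time_s: 24.25
ee_pos: [0.5171, -0.1091, 0.1307]
ee_rot: [-2.22, -2.219, -0.029]
contact_force: [-0.5, -0.3, 0.9]
gripper_width: 0.271
```

Emit:
apply_moves:
  moves:
    - {"dx":0,"dy":0,"dz":0,"yaw":0,"hand":0.9}
    - {"dx":0,"dy":0,"dz":0,"yaw":0,"hand":0.9}
    - {"dx":0,"dy":0,"dz":0,"yaw":0,"hand":0.9}
    - {"dx":0,"dy":0,"dz":0,"yaw":0,"hand":0.9}
    - {"dx":0,"dy":0,"dz":0,"yaw":0,"hand":0.9}

```text
time_s: 24.75
ee_pos: [0.5171, -0.1091, 0.1307]
ee_rot: [-2.22, -2.219, -0.029]
contact_force: [0.8, 0.1, 1.1]
gripper_width: 0.274
```

Emit:
apply_moves:
  moves:
    - {"dx":0,"dy":0,"dz":0,"yaw":0,"hand":0.9}
    - {"dx":0,"dy":0,"dz":0,"yaw":0,"hand":0.9}
    - {"dx":0,"dy":0,"dz":0,"yaw":0,"hand":0.9}
    - {"dx":0,"dy":0,"dz":0,"yaw":0,"hand":0.9}
    - {"dx":0,"dy":0,"dz":0,"yaw":0,"hand":0.9}

```text
time_s: 25.25
ee_pos: [0.5171, -0.1091, 0.1307]
ee_rot: [-2.22, -2.219, -0.029]
contact_force: [0.0, -0.3, -0.2]
gripper_width: 0.27
```

Emit:
apply_moves:
  moves:
    - {"dx":0,"dy":0,"dz":-0.008,"yaw":0,"hand":0.9}
    - {"dx":0,"dy":0,"dz":-0.025,"yaw":0,"hand":0.9}
    - {"dx":0.03,"dy":0,"dz":-0.03,"yaw":0,"hand":0.9}
    - {"dx":0.06,"dy":0,"dz":-0.03,"yaw":0,"hand":0.9}
    - {"dx":0.08,"dy":0,"dz":-0.03,"yaw":0,"hand":0.9}

```text
time_s: 25.75
ee_pos: [0.5168, -0.0274, 0.1625]
ee_rot: [-2.219, -2.22, -0.03]
contact_force: [0.7, 0.0, -1.3]
gripper_width: 0.272
```

```bash
python3 dots.py; python3 tilt.py; python3 plan.py .517 -.028 .139 0
```

```text
top (np.int64(339), np.int64(277)) 248 zt 0.0378 circ [ 517.7 -107.5] 19.7 mean [ 517.8 -108.3   36.8]
scene (np.int64(340), np.int64(234)) 248 zt 0.0373 circ [ 517.9 -108.8] 20.0 mean [ 518.4 -108.1   36.4]
scene (np.int64(360), np.int64(259)) 271 zt 0.037 circ [518.3 -28. ] 20.6 mean [517.8 -27.2  36.2]
scene (np.int64(381), np.int64(287)) 311 zt 0.037 circ [516.9  53.9] 20.1 mean [517.2  54.6  36.1]
t 25.85 toolz [ 0.0108  0.0165 -0.9998] [ 0.5168 -0.026   0.1622]
t 25.9 toolz [ 0.0111  0.0152 -0.9998] [ 0.5168 -0.028   0.1622]
t 25.95 toolz [ 0.0112  0.0145 -0.9998] [ 0.5168 -0.0294  0.1622]
t 25.95 pos [ 0.5168 -0.0294  0.1622] jaw 0.02 tilt 1.05 q [-0.22  0.46  0.28  1.98 -0.21  0.72  0.19] F [-0.   -1.35 -1.38] w 0.268
d [ 0.0011 -0.      0.0232] yaw 0.0
```

Green next, with the caps where I left them.

Emit:
apply_moves:
  moves:
    - {"dx":0.001,"dy":0,"dz":0.012,"yaw":0,"hand":0.9}
    - {"dx":0.001,"dy":0,"dz":0.021,"yaw":0,"hand":0.9}
    - {"dx":0.001,"dy":0,"dz":0.024,"yaw":0,"hand":0.9}
    - {"dx":0.001,"dy":0,"dz":0.024,"yaw":0,"hand":0.9}

```text
time_s: 26.35
ee_pos: [0.5165, -0.0286, 0.1372]
ee_rot: [-2.219, -2.218, -0.026]
contact_force: [0.4, 0.3, -1.9]
gripper_width: 0.272
```

```bash
python3 - <<'E'
from h import *
f=grab_frame('wrist');save(f,'w10.png')
f=grab_frame('scene');cv2.imwrite('pics/s6.png',cv2.resize(cv2.cvtColor(f['pixels'][180:300,280:440],cv2.COLOR_RGB2BGR),(800,600)))
E
python3 tilt.py;python3 plan.py .517 -.028 .1305 0
```

```text
t 26.45 toolz [ 0.0108  0.0144 -0.9998] [ 0.517  -0.0285  0.138 ]
t 26.5 toolz [ 0.0113  0.0144 -0.9998] [ 0.5172 -0.0284  0.1383]
t 26.55 toolz [ 0.0116  0.0145 -0.9998] [ 0.5172 -0.0283  0.1384]
t 26.55 pos [ 0.5172 -0.0283  0.1384] jaw -0.0 tilt 1.07 q [-0.21  0.49  0.27  2.   -0.23  0.66  0.21] F [-0.05  0.35 -1.66] w 0.268
d [ 0.0002 -0.0003  0.0079] yaw -0.0
```

View pics/s6.png

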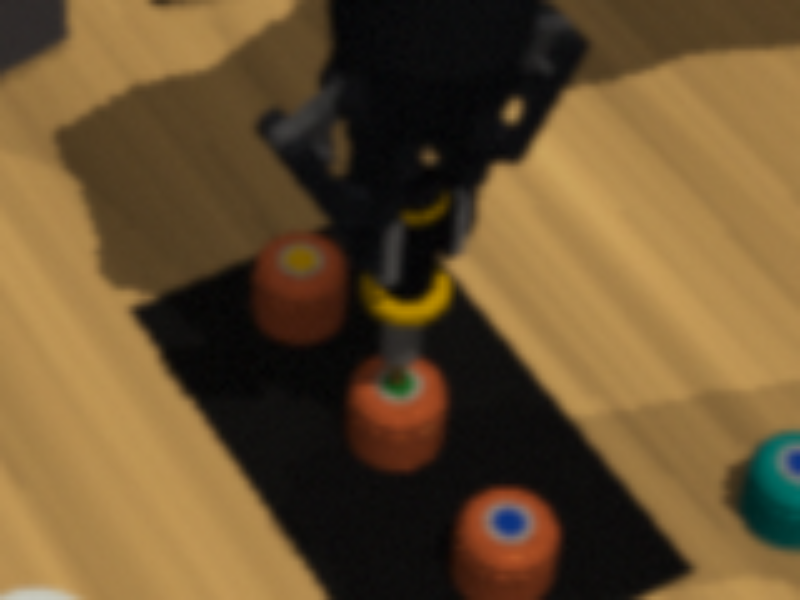

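View pics/w10.png

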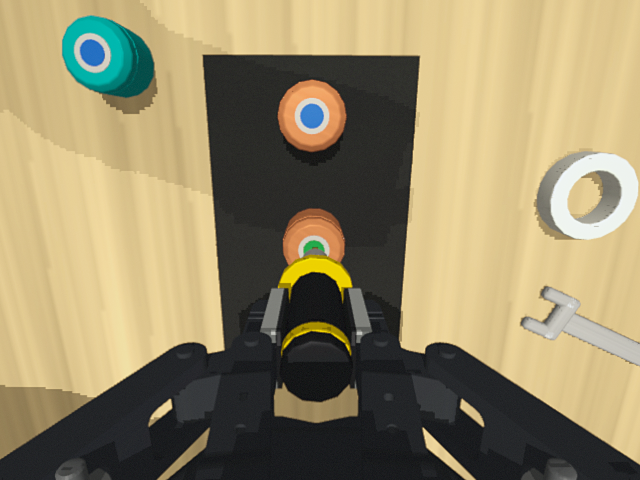

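The tip is centred just above the green dot. I'll press down and hold for 3 s.

Emit:
apply_moves:
  moves:
    - {"dx":0,"dy":0,"dz":0.003,"yaw":0,"hand":0.9}
    - {"dx":0,"dy":0,"dz":0.006,"yaw":0,"hand":0.9}
    - {"dx":0,"dy":0,"dz":0.008,"yaw":0,"hand":0.9}
    - {"dx":0,"dy":0,"dz":0.008,"yaw":0,"hand":0.9}
    - {"dx":0,"dy":0,"dz":0.008,"yaw":0,"hand":0.9}

```text
time_s: 27.05
ee_pos: [0.5174, -0.0282, 0.1305]
ee_rot: [-2.22, -2.22, -0.029]
contact_force: [1.4, -0.4, 0.8]
gripper_width: 0.269
```

Emit:
apply_moves:
  moves:
    - {"dx":0,"dy":0,"dz":0,"yaw":0,"hand":0.9}
    - {"dx":0,"dy":0,"dz":0,"yaw":0,"hand":0.9}
    - {"dx":0,"dy":0,"dz":0,"yaw":0,"hand":0.9}
    - {"dx":0,"dy":0,"dz":0,"yaw":0,"hand":0.9}
    - {"dx":0,"dy":0,"dz":0,"yaw":0,"hand":0.9}

```text
time_s: 27.55
ee_pos: [0.5175, -0.0282, 0.1305]
ee_rot: [-2.22, -2.22, -0.029]
contact_force: [-0.5, -0.4, 0.0]
gripper_width: 0.274
```

Emit:
apply_moves:
  moves:
    - {"dx":0,"dy":0,"dz":0,"yaw":0,"hand":0.9}
    - {"dx":0,"dy":0,"dz":0,"yaw":0,"hand":0.9}
    - {"dx":0,"dy":0,"dz":0,"yaw":0,"hand":0.9}
    - {"dx":0,"dy":0,"dz":0,"yaw":0,"hand":0.9}
    - {"dx":0,"dy":0,"dz":0,"yaw":0,"hand":0.9}

```text
time_s: 28.05
ee_pos: [0.5175, -0.0282, 0.1305]
ee_rot: [-2.22, -2.22, -0.029]
contact_force: [0.4, 0.6, 1.3]
gripper_width: 0.268
```

Emit:
apply_moves:
  moves:
    - {"dx":0,"dy":0,"dz":0,"yaw":0,"hand":0.9}
    - {"dx":0,"dy":0,"dz":0,"yaw":0,"hand":0.9}
    - {"dx":0,"dy":0,"dz":0,"yaw":0,"hand":0.9}
    - {"dx":0,"dy":0,"dz":0,"yaw":0,"hand":0.9}
    - {"dx":0,"dy":0,"dz":0,"yaw":0,"hand":0.9}

```text
time_s: 28.55
ee_pos: [0.5175, -0.0282, 0.1305]
ee_rot: [-2.22, -2.22, -0.029]
contact_force: [0.4, 0.2, 0.8]
gripper_width: 0.272
```

```bash
python3 - <<'E'
from h import *
F=[]
for i in range(3):
    f=grab_frame('wrist'); F.append(r.get_obs()['contact_force'])
print(np.mean(F,0)); save(f,'w11.png')
E
python3 plan.py .517 -.028 .1305 0
```

```text
[ 0.29483111 -0.14301699  0.0504237 ]
t 28.7 pos [ 0.5175 -0.0282  0.1305] jaw -0.0 tilt 1.07 q [-0.2   0.51  0.26  2.01 -0.24  0.64  0.21] F [ 0.8  -0.42  0.27] w 0.269
d [ 0.0002 -0.0005 -0.    ] yaw -0.0
```

Emit:
apply_moves:
  moves:
    - {"dx":0,"dy":0,"dz":0,"yaw":0,"hand":0.9}
    - {"dx":0,"dy":0,"dz":0,"yaw":0,"hand":0.9}
    - {"dx":0,"dy":0,"dz":0,"yaw":0,"hand":0.9}
    - {"dx":0,"dy":0,"dz":0,"yaw":0,"hand":0.9}
    - {"dx":0,"dy":0,"dz":0,"yaw":0,"hand":0.9}

```text
time_s: 29.2
ee_pos: [0.5175, -0.0282, 0.1305]
ee_rot: [-2.22, -2.22, -0.029]
contact_force: [-0.2, -0.3, 0.7]
gripper_width: 0.27
```

Emit:
apply_moves:
  moves:
    - {"dx":0,"dy":0,"dz":0,"yaw":0,"hand":0.9}
    - {"dx":0,"dy":0,"dz":0,"yaw":0,"hand":0.9}
    - {"dx":0,"dy":0,"dz":0,"yaw":0,"hand":0.9}
    - {"dx":0,"dy":0,"dz":0,"yaw":0,"hand":0.9}
    - {"dx":0,"dy":0,"dz":0,"yaw":0,"hand":0.9}

```text
time_s: 29.7
ee_pos: [0.5175, -0.0282, 0.1305]
ee_rot: [-2.22, -2.22, -0.029]
contact_force: [0.3, -0.9, 0.3]
gripper_width: 0.275
```

Emit:
apply_moves:
  moves:
    - {"dx":0,"dy":0,"dz":0,"yaw":0,"hand":0.9}
    - {"dx":0,"dy":0,"dz":0,"yaw":0,"hand":0.9}
    - {"dx":0,"dy":0,"dz":0,"yaw":0,"hand":0.9}
    - {"dx":0,"dy":0,"dz":0,"yaw":0,"hand":0.9}

```text
time_s: 30.1
ee_pos: [0.5175, -0.0282, 0.1305]
ee_rot: [-2.22, -2.22, -0.029]
contact_force: [1.0, 0.1, 0.3]
gripper_width: 0.273
```

Emit:
apply_moves:
  moves:
    - {"dx":0,"dy":0,"dz":-0.008,"yaw":0,"hand":0.9}
    - {"dx":0,"dy":0,"dz":-0.025,"yaw":0,"hand":0.9}
    - {"dx":0.03,"dy":0,"dz":-0.03,"yaw":0,"hand":0.9}
    - {"dx":0.06,"dy":0,"dz":-0.03,"yaw":0,"hand":0.9}
    - {"dx":0.08,"dy":0,"dz":-0.03,"yaw":0,"hand":0.9}

```text
time_s: 30.6
ee_pos: [0.517, 0.0535, 0.1623]
ee_rot: [-2.218, -2.221, -0.031]
contact_force: [1.1, 0.2, -1.4]
gripper_width: 0.27
```

```bash
python3 dots.py; python3 tilt.py; python3 plan.py .516 .0535 .139 0
```

```text
top (np.int64(304), np.int64(276)) 248 zt 0.0379 circ [517.1 -28.1] 19.5 mean [517.6 -28.2  36.8]
top (np.int64(339), np.int64(277)) 252 zt 0.038 circ [ 517.6 -108.3] 19.7 mean [ 517.8 -109.    36.8]
top (np.int64(274), np.int64(278)) 62 zt 0.0379 circ [513.4  43.8] 14.8 mean [511.3  41.4  37.3]
scene (np.int64(340), np.int64(234)) 245 zt 0.0372 circ [ 517.4 -108.7] 19.8 mean [ 518.4 -107.6   36.2]
scene (np.int64(360), np.int64(259)) 268 zt 0.0373 circ [516.8 -28.1] 19.3 mean [517.5 -27.8  36.3]
scene (np.int64(381), np.int64(287)) 306 zt 0.0373 circ [517.   53.5] 20.2 mean [517.3  54.6  36.3]
t 30.7 toolz [ 0.0115  0.0161 -0.9998] [0.5169 0.0549 0.1619]
t 30.75 toolz [ 0.0116  0.0149 -0.9998] [0.5169 0.0528 0.1619]
t 30.8 toolz [ 0.0118  0.0142 -0.9998] [0.517  0.0514 0.1619]
t 30.8 pos [0.517  0.0514 0.1619] jaw 0.06 tilt 1.06 q [-0.38  0.46  0.29  1.98 -0.21  0.72  0.04] F [-0.01 -0.84 -1.62] w 0.268
d [ 0.0017 -0.0012  0.0229] yaw 0.1
```

Emit:
apply_moves:
  moves:
    - {"dx":0.002,"dy":-0.0005,"dz":0.012,"yaw":0,"hand":0.9}
    - {"dx":0.002,"dy":-0.0005,"dz":0.021,"yaw":0,"hand":0.9}
    - {"dx":0.002,"dy":-0.0005,"dz":0.023,"yaw":0,"hand":0.9}
    - {"dx":0.002,"dy":-0.0005,"dz":0.023,"yaw":0,"hand":0.9}

```text
time_s: 31.2
ee_pos: [0.5163, 0.0531, 0.1381]
ee_rot: [-2.219, -2.22, -0.026]
contact_force: [0.7, -0.1, -1.5]
gripper_width: 0.27
```

```bash
python3 - <<'E'
from h import *
f=grab_frame('wrist');save(f,'w12.png')
f=grab_frame('scene');cv2.imwrite('pics/s7.png',cv2.resize(cv2.cvtColor(f['pixels'][200:320,280:440],cv2.COLOR_RGB2BGR),(800,600)))
E
python3 tilt.py;python3 plan.py .5165 .0535 .1305 0
```

```text
t 31.3 toolz [ 0.0115  0.0141 -0.9998] [0.5167 0.0534 0.1388]
t 31.35 toolz [ 0.0119  0.0142 -0.9998] [0.5169 0.0535 0.139 ]
t 31.4 toolz [ 0.0121  0.0142 -0.9998] [0.5169 0.0536 0.1391]
t 31.4 pos [0.5169 0.0536 0.1391] jaw 0.04 tilt 1.07 q [-0.37  0.5   0.27  2.   -0.23  0.66  0.05] F [-0.23 -0.29 -1.55] w 0.27
d [-0.0002 -0.0005  0.0086] yaw 0.0
```

View pics/s7.png

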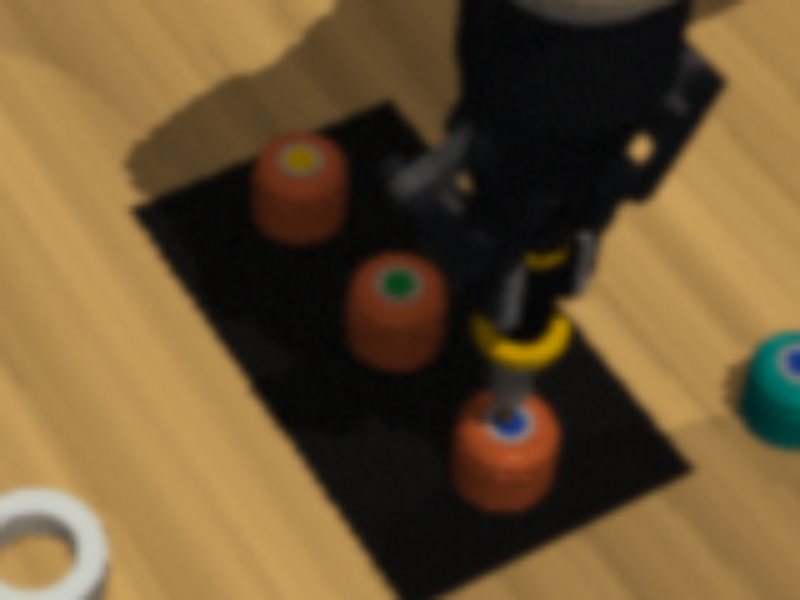

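View pics/w12.png

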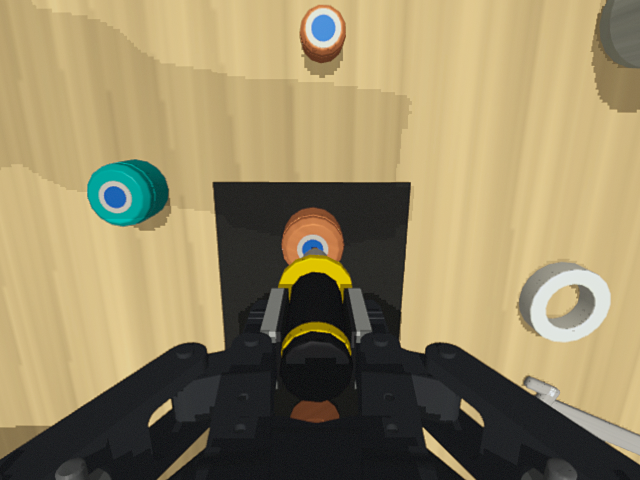

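The tip is on the blue dot, near its centre. I'll press down and hold.

Emit:
apply_moves:
  moves:
    - {"dx":0.001,"dy":-0.0005,"dz":0.003,"yaw":0,"hand":0.9}
    - {"dx":0.001,"dy":-0.0005,"dz":0.006,"yaw":0,"hand":0.9}
    - {"dx":0.001,"dy":-0.0005,"dz":0.008,"yaw":0,"hand":0.9}
    - {"dx":0.001,"dy":-0.0005,"dz":0.0085,"yaw":0,"hand":0.9}
    - {"dx":0.001,"dy":-0.0005,"dz":0.0085,"yaw":0,"hand":0.9}

```text
time_s: 31.9
ee_pos: [0.5166, 0.0547, 0.1306]
ee_rot: [-2.22, -2.221, -0.029]
contact_force: [0.5, 0.1, -0.2]
gripper_width: 0.27
```

Emit:
apply_moves:
  moves:
    - {"dx":0,"dy":0,"dz":0,"yaw":0,"hand":0.9}
    - {"dx":0,"dy":0,"dz":0,"yaw":0,"hand":0.9}
    - {"dx":0,"dy":0,"dz":0,"yaw":0,"hand":0.9}
    - {"dx":0,"dy":0,"dz":0,"yaw":0,"hand":0.9}
    - {"dx":0,"dy":0,"dz":0,"yaw":0,"hand":0.9}

```text
time_s: 32.4
ee_pos: [0.5166, 0.0548, 0.1306]
ee_rot: [-2.219, -2.221, -0.03]
contact_force: [-0.7, 0.7, -1.0]
gripper_width: 0.271
```

Emit:
apply_moves:
  moves:
    - {"dx":0,"dy":0,"dz":0,"yaw":0,"hand":0.9}
    - {"dx":0,"dy":0,"dz":0,"yaw":0,"hand":0.9}
    - {"dx":0,"dy":0,"dz":0,"yaw":0,"hand":0.9}
    - {"dx":0,"dy":0,"dz":0,"yaw":0,"hand":0.9}
    - {"dx":0,"dy":0,"dz":0,"yaw":0,"hand":0.9}

```text
time_s: 32.9
ee_pos: [0.5166, 0.0548, 0.1306]
ee_rot: [-2.219, -2.221, -0.029]
contact_force: [0.9, 0.0, 0.2]
gripper_width: 0.271
```

Emit:
apply_moves:
  moves:
    - {"dx":0,"dy":0,"dz":0,"yaw":0,"hand":0.9}
    - {"dx":0,"dy":0,"dz":0,"yaw":0,"hand":0.9}
    - {"dx":0,"dy":0,"dz":0,"yaw":0,"hand":0.9}
    - {"dx":0,"dy":0,"dz":0,"yaw":0,"hand":0.9}
    - {"dx":0,"dy":0,"dz":0,"yaw":0,"hand":0.9}

```text
time_s: 33.4
ee_pos: [0.5166, 0.0548, 0.1306]
ee_rot: [-2.219, -2.221, -0.03]
contact_force: [0.1, 0.7, -0.9]
gripper_width: 0.27
```

```bash
python3 - <<'E'
from h import *
F=[]
for i in range(3):
    f=grab_frame('wrist'); F.append(r.get_obs()['contact_force'])
print(np.mean(F,0)); save(f,'w13.png')
f=grab_frame('scene');cv2.imwrite('pics/s8.png',cv2.resize(cv2.cvtColor(f['pixels'][200:320,280:440],cv2.COLOR_RGB2BGR),(800,600)))
E
python3 plan.py .517 .0535 .1305 0
```

```text
[-0.29155857  0.84509757  0.30818001]
t 33.6 pos [0.5166 0.0548 0.1306] jaw 0.04 tilt 1.08 q [-0.37  0.51  0.27  2.01 -0.24  0.64  0.05] F [ 0.72 -0.44  0.83] w 0.272
d [-0.0013  0.0004  0.0001] yaw 0.0
```

View pics/s8.png

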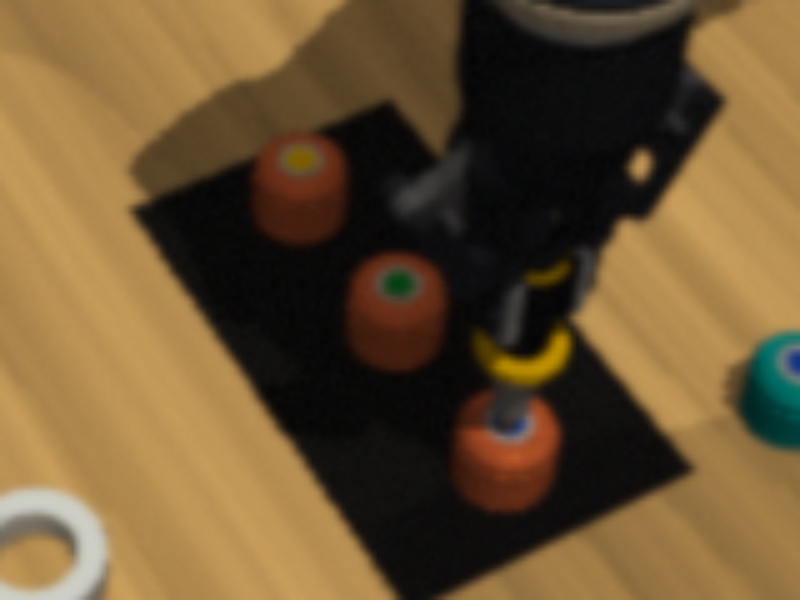

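Emit:
apply_moves:
  moves:
    - {"dx":0,"dy":0,"dz":0,"yaw":0,"hand":0.9}
    - {"dx":0,"dy":0,"dz":0,"yaw":0,"hand":0.9}
    - {"dx":0,"dy":0,"dz":0,"yaw":0,"hand":0.9}
    - {"dx":0,"dy":0,"dz":0,"yaw":0,"hand":0.9}
    - {"dx":0,"dy":0,"dz":0,"yaw":0,"hand":0.9}

```text
time_s: 34.1
ee_pos: [0.5166, 0.0548, 0.1306]
ee_rot: [-2.219, -2.221, -0.03]
contact_force: [0.1, 0.6, 0.1]
gripper_width: 0.274
```

Emit:
apply_moves:
  moves:
    - {"dx":0,"dy":0,"dz":0,"yaw":0,"hand":0.9}
    - {"dx":0,"dy":0,"dz":0,"yaw":0,"hand":0.9}
    - {"dx":0,"dy":0,"dz":0,"yaw":0,"hand":0.9}
    - {"dx":0,"dy":0,"dz":0,"yaw":0,"hand":0.9}
    - {"dx":0,"dy":0,"dz":0,"yaw":0,"hand":0.9}

```text
time_s: 34.6
ee_pos: [0.5166, 0.0548, 0.1306]
ee_rot: [-2.219, -2.221, -0.03]
contact_force: [-0.4, 0.8, 0.1]
gripper_width: 0.268
```

Emit:
apply_moves:
  moves:
    - {"dx":0,"dy":0,"dz":0,"yaw":0,"hand":0.9}
    - {"dx":0,"dy":0,"dz":0,"yaw":0,"hand":0.9}
    - {"dx":0,"dy":0,"dz":0,"yaw":0,"hand":0.9}
    - {"dx":0,"dy":0,"dz":0,"yaw":0,"hand":0.9}

```text
time_s: 35.0
ee_pos: [0.5166, 0.0548, 0.1306]
ee_rot: [-2.219, -2.221, -0.029]
contact_force: [-0.4, 0.1, 0.8]
gripper_width: 0.27
```

Emit:
apply_moves:
  moves:
    - {"dx":0,"dy":0,"dz":-0.008,"yaw":0,"hand":0.9}
    - {"dx":0,"dy":0,"dz":-0.025,"yaw":0,"hand":0.9}
    - {"dx":0,"dy":0,"dz":-0.05,"yaw":0,"hand":0.9}
    - {"dx":0,"dy":0,"dz":-0.06,"yaw":0,"hand":0.9}
    - {"dx":0,"dy":0,"dz":-0.06,"yaw":0,"hand":0.9}

```text
time_s: 35.5
ee_pos: [0.5166, 0.054, 0.192]
ee_rot: [2.22, 2.222, 0.033]
contact_force: [-0.1, -0.1, -1.0]
gripper_width: 0.269
```

```bash
python3 dots.py; python3 tilt.py; python3 plan.py .5676 -.3516 .19 0
```

```text
top (np.int64(273), np.int64(278)) 98 zt 0.0382 circ [514.5  47.4] 18.4 mean [512.3  43.8  36.9]
top (np.int64(304), np.int64(276)) 249 zt 0.0382 circ [517.3 -28. ] 19.6 mean [517.1 -27.8  37. ]
top (np.int64(339), np.int64(277)) 250 zt 0.0383 circ [ 517.3 -108.5] 19.6 mean [ 517.6 -108.7   37.1]
scene (np.int64(340), np.int64(234)) 246 zt 0.0371 circ [ 517.6 -108.8] 20.4 mean [ 518.7 -107.7   36.2]
scene (np.int64(360), np.int64(259)) 273 zt 0.0375 circ [517.1 -28.3] 19.5 mean [518.1 -27.3  36.4]
scene (np.int64(381), np.int64(287)) 306 zt 0.0372 circ [516.9  54.3] 20.3 mean [517.2  54.4  36.2]
t 35.6 toolz [ 0.0119  0.0144 -0.9998] [0.5156 0.054  0.1902]
t 35.65 toolz [ 0.011   0.0142 -0.9998] [0.5153 0.054  0.1898]
t 35.7 toolz [ 0.0107  0.0141 -0.9998] [0.5153 0.0539 0.1897]
t 35.7 pos [0.5153 0.0539 0.1897] jaw 0.05 tilt 1.01 q [-0.4   0.42  0.31  1.95 -0.19  0.78  0.02] F [ 0.34  0.01 -1.22] w 0.269
d [-0.4055  0.052  -0.0055] yaw 0.0
```

Emit:
apply_moves:
  moves:
    - {"dx":-0.045,"dy":0.006,"dz":0,"yaw":0,"hand":0.9}
    - {"dx":-0.09,"dy":0.012,"dz":0,"yaw":0,"hand":0.9}
    - {"dx":-0.135,"dy":0.018,"dz":-0.003,"yaw":0,"hand":0.9}
    - {"dx":-0.18,"dy":0.024,"dz":-0.005,"yaw":0,"hand":0.9}
    - {"dx":-0.2,"dy":0.026,"dz":-0.005,"yaw":0,"hand":0.9}

```text
time_s: 36.2
ee_pos: [0.5409, -0.1512, 0.1915]
ee_rot: [-2.225, -2.216, -0.024]
contact_force: [-0.1, 0.9, -1.8]
gripper_width: 0.268
```

```bash
python3 tilt.py; python3 tilt.py; python3 plan.py .5676 -.3516 .19 0
```

```text
t 36.2 toolz [ 0.01    0.0118 -0.9999] [ 0.5409 -0.1512  0.1915]
t 36.25 toolz [ 0.01    0.0104 -0.9999] [ 0.5408 -0.1533  0.1914]
t 36.3 toolz [ 0.0094  0.0121 -0.9999] [ 0.5407 -0.1504  0.1912]
t 36.3 toolz [ 0.0094  0.0121 -0.9999] [ 0.5407 -0.1504  0.1912]
t 36.35 toolz [ 0.0089  0.0139 -0.9999] [ 0.5407 -0.1477  0.1911]
t 36.4 toolz [ 0.0089  0.0147 -0.9999] [ 0.5409 -0.146   0.1911]
t 36.4 pos [ 0.5409 -0.146   0.1911] jaw -0.0 tilt 0.99 q [-0.01  0.48  0.3   1.84 -0.21  0.85  0.4 ] F [ 0.22  1.05 -1.39] w 0.27
d [-0.2056  0.0267 -0.0017] yaw -0.0
```

Emit:
apply_moves:
  moves:
    - {"dx":-0.045,"dy":0.006,"dz":0,"yaw":0,"hand":0.9}
    - {"dx":-0.09,"dy":0.012,"dz":0,"yaw":0,"hand":0.9}
    - {"dx":-0.135,"dy":0.018,"dz":0,"yaw":0,"hand":0.9}
    - {"dx":-0.18,"dy":0.024,"dz":0,"yaw":0,"hand":0.9}
    - {"dx":-0.205,"dy":0.027,"dz":0,"yaw":0,"hand":0.9}

```text
time_s: 36.9
ee_pos: [0.5679, -0.3531, 0.1876]
ee_rot: [-2.219, -2.218, -0.025]
contact_force: [-1.1, -0.1, -0.6]
gripper_width: 0.277
```

```bash
python3 tilt.py; python3 tilt.py; python3 - <<'E'
from h import *
f=grab_frame('wrist');save(f,'w14.png')
E
python3 plan.py .5676 -.3516 .19 0
```

```text
t 36.9 toolz [ 0.0081  0.014  -0.9999] [ 0.5679 -0.3531  0.1876]
t 36.95 toolz [ 0.0079  0.0114 -0.9999] [ 0.5673 -0.3566  0.1875]
t 37.0 toolz [ 0.0077  0.0132 -0.9999] [ 0.5673 -0.3538  0.1873]
t 37.0 toolz [ 0.0077  0.0132 -0.9999] [ 0.5673 -0.3538  0.1873]
t 37.05 toolz [ 0.0077  0.0154 -0.9999] [ 0.5678 -0.3509  0.1873]
t 37.1 toolz [ 0.0079  0.0166 -0.9998] [ 0.5683 -0.3492  0.1874]
t 37.15 pos [ 0.5685 -0.3483  0.1876] jaw 0.13 tilt 1.08 q [ 0.32  0.64  0.29  1.55 -0.23  0.99  0.69] F [-0.61  0.76 -0.71] w 0.268
d [-0.0033 -0.0009 -0.0025] yaw 0.1
```

View pics/w14.png

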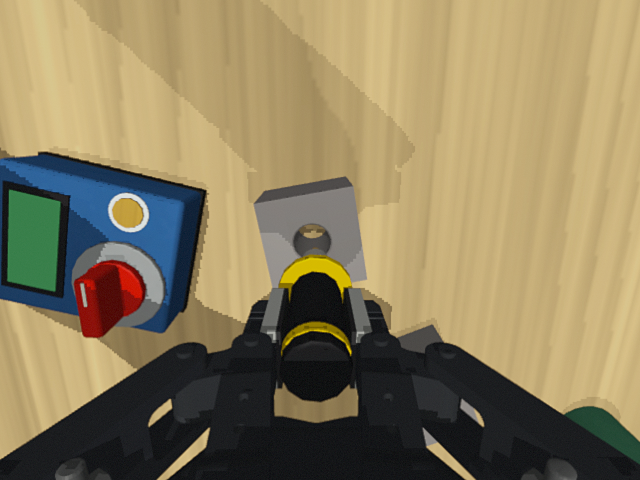

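Emit:
apply_moves:
  moves:
    - {"dx":-0.003,"dy":-0.001,"dz":0,"yaw":0,"hand":0.9}
    - {"dx":-0.003,"dy":-0.001,"dz":0.01,"yaw":0,"hand":0.9}
    - {"dx":-0.003,"dy":-0.001,"dz":0.02,"yaw":0,"hand":0.9}
    - {"dx":-0.003,"dy":-0.001,"dz":0.02,"yaw":0,"hand":0.9}
    - {"dx":-0.003,"dy":-0.001,"dz":0.02,"yaw":0,"hand":0.9}

```text
time_s: 37.65
ee_pos: [0.5675, -0.3506, 0.167]
ee_rot: [-2.213, -2.219, -0.027]
contact_force: [-0.2, 0.0, -1.6]
gripper_width: 0.273
```

```bash
python3 - <<'E'
from h import *
f=grab_frame('scene');cv2.imwrite('pics/s9.png',cv2.resize(cv2.cvtColor(f['pixels'][100:220,200:360],cv2.COLOR_RGB2BGR),(800,600)))
E
python3 plan.py .5676 -.3516 .1017 0
```

```text
t 37.7 pos [ 0.5676 -0.3509  0.1674] jaw 0.13 tilt 1.07 q [ 0.33  0.66  0.28  1.57 -0.23  0.95  0.7 ] F [ 0.09  0.18 -0.58] w 0.271
d [-0.0018 -0.0006  0.0657] yaw 0.1
```

View pics/s9.png

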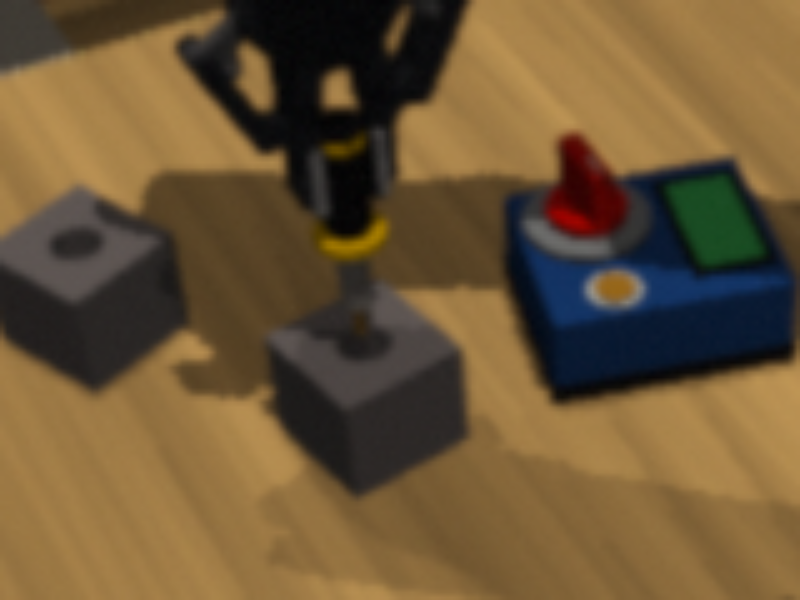

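The tip is directly above the hole. I'll lower it.

Emit:
apply_moves:
  moves:
    - {"dx":-0.0015,"dy":0,"dz":0.015,"yaw":0,"hand":0.9}
    - {"dx":-0.0015,"dy":0,"dz":0.03,"yaw":0,"hand":0.9}
    - {"dx":-0.0015,"dy":0,"dz":0.045,"yaw":0,"hand":0.9}
    - {"dx":-0.0015,"dy":0,"dz":0.057,"yaw":0,"hand":0.9}
    - {"dx":-0.0015,"dy":0,"dz":0.06,"yaw":0,"hand":0.9}

```text
time_s: 38.2
ee_pos: [0.5672, -0.3507, 0.105]
ee_rot: [-2.212, -2.217, -0.026]
contact_force: [0.4, -0.6, -1.7]
gripper_width: 0.272
```

```bash
python3 plan.py .5676 -.3516 .1017 0
```

```text
t 38.2 pos [ 0.5672 -0.3507  0.105 ] jaw 0.13 tilt 1.11 q [ 0.34  0.72  0.26  1.62 -0.26  0.84  0.72] F [ 0.45 -0.63 -1.67] w 0.272
d [-0.001   0.0003  0.0032] yaw 0.1
```

Emit:
apply_moves:
  moves:
    - {"dx":-0.001,"dy":0,"dz":0.002,"yaw":0,"hand":0.9}
    - {"dx":-0.001,"dy":0,"dz":0.003,"yaw":0,"hand":0.9}
    - {"dx":-0.001,"dy":0,"dz":0.003,"yaw":0,"hand":0.9}
    - {"dx":-0.001,"dy":0,"dz":0.003,"yaw":0,"hand":0.35}
    - {"dx":-0.001,"dy":0,"dz":0.003,"yaw":0,"hand":0.2}

```text
time_s: 38.7
ee_pos: [0.5676, -0.3519, 0.1025]
ee_rot: [-2.213, -2.218, -0.027]
contact_force: [0.0, -0.2, -0.2]
gripper_width: 0.404
```

Emit:
apply_moves:
  moves:
    - {"dx":0,"dy":0,"dz":0,"yaw":0,"hand":-0.3}
    - {"dx":0,"dy":0,"dz":0,"yaw":0,"hand":-0.4}
    - {"dx":0,"dy":0,"dz":0,"yaw":0,"hand":-0.4}
    - {"dx":0,"dy":0,"dz":-0.02,"yaw":0,"hand":-0.4}
    - {"dx":0,"dy":0,"dz":-0.06,"yaw":0,"hand":-0.4}

```text
time_s: 39.2
ee_pos: [0.5658, -0.3516, 0.1602]
ee_rot: [-2.208, -2.214, -0.024]
contact_force: [-0.1, -0.4, 0.6]
gripper_width: 0.7
```

```bash
python3 - <<'E'
from h import *
f=grab_frame('scene');cv2.imwrite('pics/s10.png',cv2.resize(cv2.cvtColor(f['pixels'][100:220,200:360],cv2.COLOR_RGB2BGR),(800,600)))
f=grab_frame('wrist');save(f,'w15.png')
E
python3 plan.py .5676 -.3516 .20 0
```

```text
t 39.3 pos [ 0.5691 -0.3549  0.1676] jaw 0.1 tilt 1.07 q [ 0.33  0.66  0.29  1.56 -0.24  0.95  0.7 ] F [ 0.42 -0.67 -0.03] w 0.701
d [ 0.0038 -0.0011 -0.0324] yaw 0.1
```

View pics/s10.png

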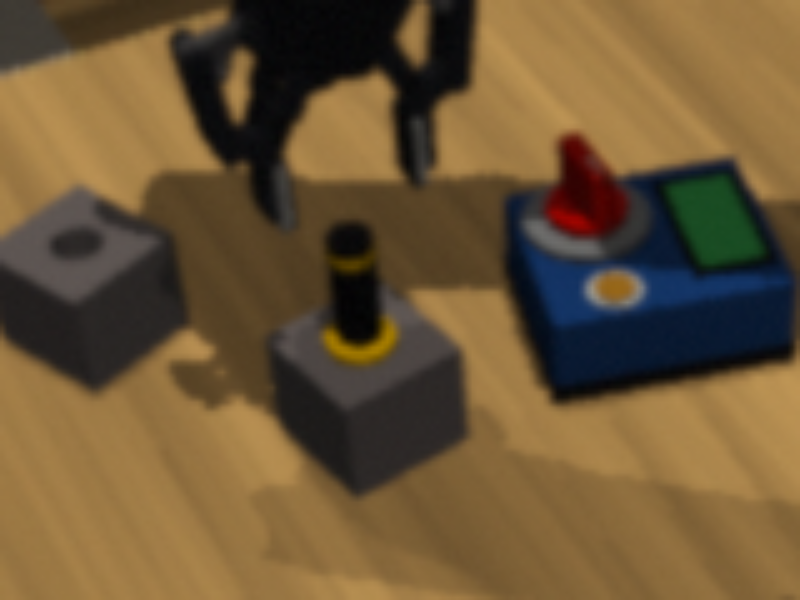

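View pics/w15.png

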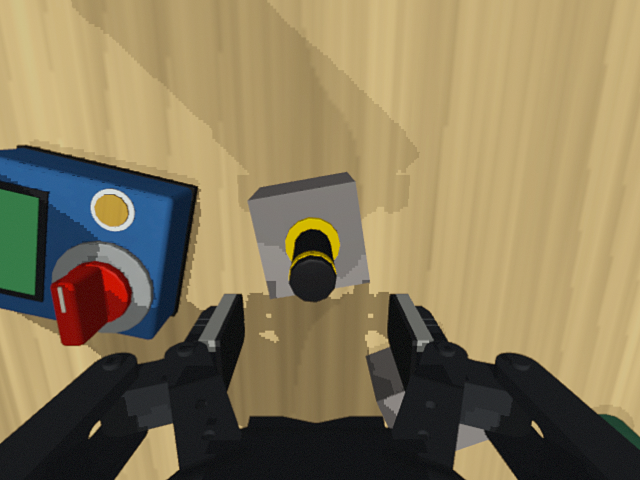

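Emit:
apply_moves:
  moves:
    - {"dx":0,"dy":0,"dz":-0.04,"yaw":0,"hand":-0.3}
    - {"dx":-0.01,"dy":-0.045,"dz":-0.04,"yaw":0,"hand":-0.3}
    - {"dx":-0.02,"dy":-0.09,"dz":-0.04,"yaw":0,"hand":-0.3}
    - {"dx":-0.025,"dy":-0.13,"dz":-0.04,"yaw":0,"hand":-0.3}
    - {"dx":-0.027,"dy":-0.145,"dz":-0.04,"yaw":0,"hand":-0.3}

```text
time_s: 39.8
ee_pos: [0.4191, -0.384, 0.2058]
ee_rot: [-2.223, -2.217, -0.027]
contact_force: [0.8, -0.3, 1.1]
gripper_width: 0.645
```

```bash
python3 - <<'E'
from h import *
for i in range(4): grab_frame('top')
for nm in ['wrist','scene']:
    f=grab_frame(nm); C=cloud(f)
    m=(C[...,2]>.085)&(C[...,2]<.105)&(abs(C[...,0]-.4255)<.04)&(abs(C[...,1]+.3835)<.04)
    P=C[m]; T=P[P[:,2]>np.percentile(P[:,2],95)-.005]
    print(nm,len(T),T.mean(0).round(4),cv2.minAreaRect(T[:,:2].astype(np.float32)*1000),np.percentile(P[:,2],95))
    if nm=='wrist': save(f,'w16.png')
E
python3 plan.py .4255 -.3835 .13 0
```

```text
wrist 1230 [ 0.4234 -0.3839  0.0993] ((423.447509765625, -384.7230224609375), (40.89875030517578, 13.991617202758789), 89.05548858642578) 0.10072998616931554
scene 61 [ 0.4248 -0.3832  0.0993] ((424.197509765625, -384.0342712402344), (13.779335975646973, 43.067649841308594), 0.5122731328010559) 0.10117079682184033
t 40.1 pos [ 0.4256 -0.3822  0.2052] jaw 0.22 tilt 1.11 q [ 0.46  0.48  0.3   1.79 -0.2   0.9   0.86] F [-0.14 -0.72 -0.5 ] w 0.649
d [-0.0024 -0.0011  0.0752] yaw 0.2
```

View pics/w16.png

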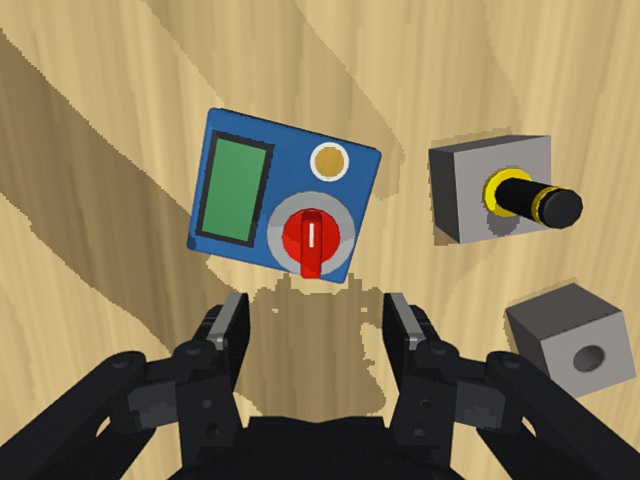

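Emit:
apply_moves:
  moves:
    - {"dx":-0.0015,"dy":-0.002,"dz":0.03,"yaw":0.2,"hand":-0.3}
    - {"dx":-0.0015,"dy":-0.002,"dz":0.06,"yaw":0.2,"hand":-0.3}
    - {"dx":-0.0015,"dy":-0.002,"dz":0.09,"yaw":0.2,"hand":-0.3}
    - {"dx":-0.0015,"dy":-0.002,"dz":0.1,"yaw":0.2,"hand":-0.3}
    - {"dx":-0.0015,"dy":-0.002,"dz":0.1,"yaw":0.2,"hand":-0.3}

```text
time_s: 40.6
ee_pos: [0.4253, -0.3814, 0.1038]
ee_rot: [-2.217, -2.221, -0.03]
contact_force: [0.5, -0.7, -0.9]
gripper_width: 0.652
```

```bash
python3 tilt.py;python3 plan.py .4245 -.3838 .094 0
```

```text
t 40.6 toolz [ 0.0113  0.0159 -0.9998] [ 0.4253 -0.3814  0.1038]
t 40.65 toolz [ 0.0129  0.0144 -0.9998] [ 0.4256 -0.3821  0.1051]
t 40.7 toolz [ 0.0141  0.0133 -0.9998] [ 0.4258 -0.3826  0.106 ]
t 40.7 pos [ 0.4258 -0.3826  0.106 ] jaw 0.07 tilt 1.11 q [ 0.5   0.61  0.25  1.89 -0.26  0.68  0.91] F [ 0.53 -0.17 -0.31] w 0.653
d [-0.0014 -0.0015  0.0119] yaw 0.1
```

Emit:
apply_moves:
  moves:
    - {"dx":-0.001,"dy":-0.001,"dz":0.008,"yaw":0,"hand":-0.3}
    - {"dx":-0.001,"dy":-0.001,"dz":0.012,"yaw":0,"hand":-0.1}
    - {"dx":-0.001,"dy":-0.001,"dz":0.012,"yaw":0,"hand":0.3}
    - {"dx":-0.001,"dy":-0.001,"dz":0.012,"yaw":0,"hand":0.6}
    - {"dx":-0.001,"dy":-0.001,"dz":0.012,"yaw":0,"hand":0.8}
  squeeze: 30

```text
time_s: 41.2
ee_pos: [0.4233, -0.3836, 0.0943]
ee_rot: [-2.22, -2.221, -0.029]
contact_force: [-7.5, -0.9, 5.1]
gripper_width: 0.156
```

Emit:
apply_moves:
  moves:
    - {"dx":0,"dy":0,"dz":0,"yaw":0,"hand":0.95}
    - {"dx":0,"dy":0,"dz":0,"yaw":0,"hand":0.95}
    - {"dx":0,"dy":0,"dz":0,"yaw":0,"hand":0.95}

```text
time_s: 41.5
ee_pos: [0.4232, -0.3836, 0.0944]
ee_rot: [-2.22, -2.221, -0.029]
contact_force: [-1.9, -1.0, -0.4]
gripper_width: 0.159
```

```bash
python3 plan.py .4245 -.3838 .094 76
```

```text
t 41.5 pos [ 0.4232 -0.3836  0.0944] jaw 0.0 tilt 1.05 q [ 0.51  0.62  0.24  1.9  -0.27  0.65  0.92] F [-1.93 -0.96 -0.35] w 0.159
d [-0.0002  0.0013  0.0004] yaw -76.0
```

Emit:
apply_moves:
  moves:
    - {"dx":0,"dy":0,"dz":0,"yaw":-6,"hand":0.95}
    - {"dx":0,"dy":0,"dz":0,"yaw":-12,"hand":0.95}
    - {"dx":0,"dy":0,"dz":0,"yaw":-18,"hand":0.95}
    - {"dx":0,"dy":0,"dz":0,"yaw":-24,"hand":0.95}
    - {"dx":0,"dy":0,"dz":0,"yaw":-30,"hand":0.95}

```text
time_s: 42.0
ee_pos: [0.4222, -0.3838, 0.0944]
ee_rot: [1.565, 2.722, 0.027]
contact_force: [-4.6, -0.6, 0.5]
gripper_width: 0.159
```

```bash
python3 plan.py .424 -.3838 .0944 76; python3 -c "
from h import *;st()"
```

```text
t 42.0 pos [ 0.4222 -0.3838  0.0944] jaw 30.2 tilt 1.0 q [ 0.61  0.61  0.09  1.89 -0.12  0.64  1.3 ] F [-4.56 -0.59  0.47] w 0.159
d [-0.0009  0.0016 -0.    ] yaw -45.8
{'time_s': 42.0, 'qpos': [0.6063, 0.6094, 0.092, 1.8944, -0.117, 0.6437, 1.3028], 'ee_pos': [0.4222, -0.3838, 0.0944], 'ee_rot': [1.5648, 2.7216, 0.0273], 'contact_force': [-4.5566, -0.5851, 0.4742], 'wrist_torque': [-0.2098, 1.1061, -0.0271], 'gripper_width': 0.1593}
```

Emit:
apply_moves:
  moves:
    - {"dx":-0.0005,"dy":0.001,"dz":0,"yaw":-6,"hand":0.95}
    - {"dx":-0.0005,"dy":0.001,"dz":0,"yaw":-12,"hand":0.95}
    - {"dx":-0.0005,"dy":0.001,"dz":0,"yaw":-18,"hand":0.95}
    - {"dx":-0.0005,"dy":0.001,"dz":0,"yaw":-24,"hand":0.95}
    - {"dx":-0.0005,"dy":0.001,"dz":0,"yaw":-30,"hand":0.95}

```text
time_s: 42.5
ee_pos: [0.4215, -0.3845, 0.0944]
ee_rot: [0.802, 3.033, 0.024]
contact_force: [-5.1, -2.1, 0.1]
gripper_width: 0.157
```

```bash
python3 plan.py .424 -.3838 .0944 76; python3 -c "
from h import *;st()"
```

```text
t 42.5 pos [ 0.4215 -0.3845  0.0944] jaw 60.37 tilt 0.9 q [ 0.71  0.61 -0.06  1.89  0.03  0.65  1.69] F [-5.12 -2.07  0.07] w 0.157
d [-0.0018  0.0019  0.    ] yaw -15.6
{'time_s': 42.5, 'qpos': [0.7058, 0.6058, -0.0598, 1.8893, 0.0305, 0.6496, 1.6859], 'ee_pos': [0.4215, -0.3845, 0.0944], 'ee_rot': [0.8022, 3.033, 0.0238], 'contact_force': [-5.1241, -2.0652, 0.073], 'wrist_torque': [-0.6149, 1.6323, -0.1], 'gripper_width': 0.1567}
```

Emit:
apply_moves:
  moves:
    - {"dx":-0.001,"dy":0.001,"dz":0,"yaw":-4,"hand":0.95}
    - {"dx":-0.001,"dy":0.001,"dz":0,"yaw":-8,"hand":0.95}
    - {"dx":-0.001,"dy":0.001,"dz":0,"yaw":-12,"hand":0.95}
    - {"dx":-0.001,"dy":0.001,"dz":0,"yaw":-15,"hand":0.95}
    - {"dx":-0.001,"dy":0.001,"dz":0,"yaw":-17,"hand":0.95}

```text
time_s: 43.0
ee_pos: [0.4213, -0.3851, 0.0944]
ee_rot: [0.345, 3.118, 0.021]
contact_force: [-4.9, -1.8, 2.9]
gripper_width: 0.156
```

```bash
python3 plan.py .424 -.3838 .0944 78; python3 -c "
from h import *;st()"
```

```text
t 43.0 pos [ 0.4213 -0.3851  0.0944] jaw 77.37 tilt 0.82 q [ 0.76  0.61 -0.14  1.89  0.11  0.66  1.9 ] F [-4.95 -1.78  2.89] w 0.156
d [-0.0024  0.0018  0.    ] yaw -0.6
{'time_s': 43.0, 'qpos': [0.7613, 0.6078, -0.1448, 1.8856, 0.1119, 0.6592, 1.9035], 'ee_pos': [0.4213, -0.3851, 0.0944], 'ee_rot': [0.3451, 3.118, 0.0214], 'contact_force': [-4.9456, -1.7788, 2.8897], 'wrist_torque': [-0.6184, 1.4104, -0.7093], 'gripper_width': 0.1564}
```

Emit:
apply_moves:
  moves:
    - {"dx":-0.001,"dy":0.001,"dz":0,"yaw":-2,"hand":0.95}
    - {"dx":-0.001,"dy":0.001,"dz":0,"yaw":-3,"hand":0.95}
    - {"dx":-0.001,"dy":0.001,"dz":0,"yaw":-3,"hand":0.95}

```text
time_s: 43.3
ee_pos: [0.4218, -0.3852, 0.0945]
ee_rot: [0.266, 3.126, 0.02]
contact_force: [-4.3, -3.3, 1.8]
gripper_width: 0.154
```

```bash
python3 plan.py .424 -.3838 .0944 78; python3 -c "
from h import *;st()"
```

```text
t 43.3 pos [ 0.4218 -0.3852  0.0945] jaw 80.27 tilt 0.78 q [ 0.77  0.61 -0.16  1.88  0.13  0.66  1.94] F [-4.29 -3.3   1.81] w 0.154
d [-0.002   0.0017  0.0001] yaw 2.3
{'time_s': 43.3, 'qpos': [0.7694, 0.6086, -0.1588, 1.8841, 0.126, 0.6618, 1.9399], 'ee_pos': [0.4218, -0.3852, 0.0945], 'ee_rot': [0.2661, 3.1259, 0.0202], 'contact_force': [-4.2869, -3.3037, 1.8146], 'wrist_torque': [-0.7384, 1.0954, -1.0782], 'gripper_width': 0.1545}
```

Emit:
apply_moves:
  moves:
    - {"dx":0,"dy":0,"dz":0,"yaw":0,"hand":0.3}
    - {"dx":0,"dy":0,"dz":0,"yaw":0,"hand":0}
    - {"dx":0,"dy":0,"dz":0,"yaw":0,"hand":-0.3}
    - {"dx":0,"dy":0,"dz":0,"yaw":0,"hand":-0.3}
    - {"dx":0,"dy":0,"dz":-0.02,"yaw":0,"hand":-0.3}

```text
time_s: 43.8
ee_pos: [0.4209, -0.3842, 0.1128]
ee_rot: [0.265, 3.129, 0.024]
contact_force: [-0.1, -0.3, 0.3]
gripper_width: 0.651
```

Emit:
apply_moves:
  moves:
    - {"dx":0,"dy":0,"dz":-0.04,"yaw":0,"hand":-0.3}
    - {"dx":0,"dy":0,"dz":-0.08,"yaw":0,"hand":-0.3}
    - {"dx":0,"dy":0,"dz":-0.12,"yaw":0,"hand":-0.3}
    - {"dx":0,"dy":0,"dz":-0.12,"yaw":0,"hand":-0.3}
    - {"dx":0,"dy":0,"dz":-0.12,"yaw":0,"hand":-0.3}

```text
time_s: 44.3
ee_pos: [0.421, -0.3861, 0.2336]
ee_rot: [0.264, 3.127, 0.022]
contact_force: [-0.2, 0.1, -1.1]
gripper_width: 0.651
```

```bash
python3 dots.py; python3 - <<'E'
from h import *
f=grab_frame('scene'); save(f,'s11.png')
for nm in ['wrist','scene','top']:
    f=grab_frame(nm); C=cloud(f)
    if nm!='scene': save(f,nm[0]+'_fin.png')
    m=(C[...,2]>.085)&(C[...,2]<.105)&(abs(C[...,0]-.4255)<.04)&(abs(C[...,1]+.3835)<.04)
    P=C[m]
    if len(P)<10: continue
    T=P[P[:,2]>np.percentile(P[:,2],95)-.005]
    print(nm,len(T),T.mean(0).round(4),cv2.minAreaRect(T[:,:2].astype(np.float32)*1000))
E
python3 plan.py .43 -.38 .094 76
```

```text
top (np.int64(268), np.int64(276)) 253 zt 0.0385 circ [516.7  54.3] 19.6 mean [517.3  54.5  37.3]
top (np.int64(304), np.int64(276)) 248 zt 0.0382 circ [517.2 -28.1] 19.6 mean [517.4 -27.9  37. ]
top (np.int64(339), np.int64(277)) 251 zt 0.038 circ [ 517.6 -108.7] 19.7 mean [ 517.5 -108.3   36.9]
scene (np.int64(340), np.int64(234)) 246 zt 0.0372 circ [ 518.6 -109.7] 20.7 mean [ 518.4 -107.9   36.2]
scene (np.int64(360), np.int64(259)) 271 zt 0.0373 circ [517.5 -27.5] 19.8 mean [518.  -27.   36.4]
scene (np.int64(382), np.int64(287)) 309 zt 0.0371 circ [516.6  54.1] 19.9 mean [517.1  54.5  36.2]
wrist 1030 [ 0.4222 -0.385   0.0994] ((422.9940490722656, -385.1358642578125), (13.965017318725586, 41.32514572143555), 76.18929290771484)
scene 61 [ 0.424  -0.3839  0.0996] ((423.92041015625, -384.4982604980469), (16.328683853149414, 41.38954544067383), 71.1080093383789)
top 19 [ 0.409  -0.3792  0.1002] ((409.376708984375, -379.9490966796875), (13.282583236694336, 8.149903297424316), 76.05939483642578)
t 44.6 pos [ 0.4203 -0.3857  0.2317] jaw 80.32 tilt 0.95 q [ 0.79  0.45 -0.18  1.73  0.08  0.98  1.98] F [-0.78  0.67 -0.46] w 0.652
d [-0.0089  0.0049  0.1377] yaw 4.3
```

View pics/w_fin.png

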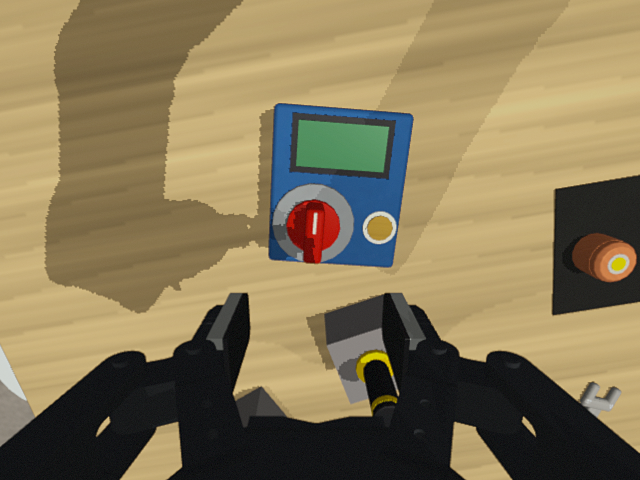

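View pics/s11.png

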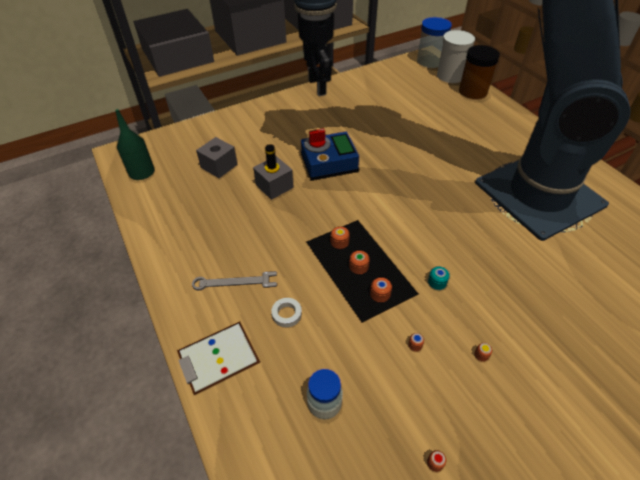

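```bash
python3 - <<'E'
from h import *
print(job.job_done())
E
```

```text
the job is handed in; nothing more can be done
None
```

I finished the job and handed it in at about 44.6 s of the 200 s allowed. The hand-in gives no verdict, so the results below are from my own checks.

- **Caps:** Yellow, green and blue are the large caps here; there is no large red. All three stand upright on the pad, at x ≈ 0.517 and y ≈ -0.109, -0.028 and 0.054. I did not move the small caps or the turquoise look-alike.
- **Probe:** I zeroed it on the brass disc, then touched the yellow, green and blue dots in that order. Each touch lasted a little over 3 s at about 1.5–2 N. The probe is back upright in its holder, which is the left of the two.
- **Knob:** I turned it anticlockwise until the torque rose to about 1 N m against the stop. The bar then measured 166°, in line with the gauge's x axis, which is the off position.
- **Last pictures:** The gripper is clear of everything, and the jar, tape and wrench look untouched. No cap was knocked aside at any point I could see.
- **Disagreements:** The scene camera put the bar about 5° off the wrist camera's angle, from only 61 points. The top camera saw too little of the knob to give a full reading. The tool kept about 1° of tilt throughout, with no visible effect.

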